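# Reset the ratchet of a tilting reading board to its lowest notch

## Task

The small reading board on its ratchet stand is set too steep: bring it down to its lowest notch. The pawl only lets it go up, so take the board by its red handle bar, raise it past the last notch until it meets the sprung end stop and the pawl is thrown clear, lower it gently until it lies flat, then raise it to the first notch and leave it resting there, let go. Feel for the stop without forcing it, never let the board drop, and leave the other things where they are.

Things in the scene. Friction and masses are not known exactly. Their poses are not given: they have to be found in the camera images.
- stand: Fixed stand of a small tilting reading board: dark wooden foot 110 x 215 mm, 20 mm high. Origin: centre of the foot's underside. Its x axis is parallel to the board's hinge, its y axis points level from the hinge to the handle side, z up. The ratchet is beside the hinge at the -x side.
- hinge (a point): Point on the board's hinge axis, mid-length, 68 mm above the worktop; the axis runs along the stand's x. Light wooden board 100 x 158 x 10 mm, in the plane of hinge and handle bar, its middle 93 mm from the hinge; board and handle weigh about 0.45 kg (some 2 N at the handle).
- handle (a point): Middle of the red round handle bar at the board's free end: 12 mm thick, 80 mm free length between two rods, parallel to the hinge, 42 mm open gap to the board. At board angle a it lies 220*cos(a) mm from the hinge along the stand's y and 220*sin(a) mm above it. Pinched from above, it turns in the fingers as the board swings.
- board (a joint): Board angle, rad: 0 = flat on its stand, grows as raised. The pawl holds it from below at four notches: 0.215, 0.406, 0.597, 0.78. Lifted, it clicks over them; the pawl drops in (0.1 s) once the board is 0.05 or more past a notch, and the board then rests back on that notch. It starts resting at the second or third.
- pawl (a point): Pivot of the pawl, a steel rocker with a brass ball on top. Past the last notch a brass lever on the hinge shaft throws it out just as the board meets the end buffer. Thrown, it stays out (ball leaning to the handle side; takes about 0.4 s) and the board can be lowered, or falls if let go, until lying flat sets the pawl again.
- buffer: Sprung end stop at the stand's +x side (origin = the stand's). The board angle where it is met is set by hand: anywhere from 1.02 to 1.37 rad, to be felt for. It resists with 3.3 N per mm at the handle; the pawl is thrown by 6 N there, 8 N is plenty, 20 N there (69 N at the buffer, nearer the hinge) is too much.
- masking_tape: Bystander: a roll of masking tape lying flat, 94 mm across, 25 mm high. Origin: centre of its underside. Loose; not to be moved.
- thread_spool: Bystander: a standing spool of dark thread, 31 mm across, 48 mm high. Origin: centre of its underside. Loose; not to be moved.
- tape_measure: Bystander: a grey tape measure standing on its edge, 33 x 72 x 66 mm. Origin: centre of its underside. Loose; not to be moved.
- nail_brush: Bystander: a white nail brush with blue bristles, 30 x 85 x 23 mm. Origin: centre of its underside. Loose; not to be moved.
- cream_pot: Bystander: a round pot of cream, 50 mm across, 28 mm high. Origin: centre of its underside. Loose; not to be moved.

How it is judged:
By the outcome, as a careful person would: the job done as asked, in the order asked, and still so for the second after the job is handed in, with the robot touching nothing.
It also fails if it takes over 64 s, if anything falls off the work surface, if the arm or the gripper's body presses on something with over 40 N, if the wrist force passes 120 N, or if a joint passes its speed limit or range.

## Robot

A 7-joint arm with a two-finger parallel gripper is mounted at the origin on a cart in front of the work surface, level with it; the furniture and walls round the work are solid. World frame = base frame: x ahead of the robot, y to its left, z up, the work surface at z = 0. Lengths are in m, angles in rad, forces in N, time in s.
With the tool pointing down it reaches from about 0.35 to 0.9 m from the base axis. Payload 19.9 kg.
Tool frame: the origin (TCP) lies at the very end of the fingers, on their centre line; the grasp point (between the pads) lies manip.pinch_z behind it (manip.pinch_z is the distance from the TCP to the grasp point, in m); z points along the fingers, y is the direction in which the jaws open and shut (so a half turn about z gives the same grasp; the last joint's range is limited). The gripper opens to 85 mm and grips with 20 to 120 N. Pads are 22 mm wide; open, the fingers measure 114 mm over their backs; the gripper's body (76 mm by 85 mm) begins 54 mm behind the grasp point. The pads swing forward as they close: fully open they stand 13 mm farther back than shut.
Start: joints at [-1.226, 0.417, -0.01, 1.614, 0.005, 1.111, -0.053], TCP at [0.236, 0.579, 0.199] pointing down, gripper open.
Joint ranges: [-2.81, 2.81], [-0.39, 2.02], [-1.27, 1.25], [0.06, 2.57], [-1.19, 4.33], [0.19, 2], [-2.82, 2.82]. Speed limits (rad/s): [1.89, 1.89, 2.39, 2.39, 3.01, 3.01, 3.01].

## Interface

Orientations are given as a unit quaternion [w, x, y, z].
In Python, from cell import manip gives the robot as it stands.
- The arm moves only by the tool send_rows, never from a script. Its argument "motion" is a list of rows, each an object with "hand": the finger opening in mm, from 0 to 85.4; "dp": the shift along the world's x, y, z as a fraction of full scale, a list of three; "twist": the turn, a rotation vector about the world's x, y, z as a fraction of full scale, a list of three. A call has 1 to 8 rows; each row shifts and turns the pose as measured when the row begins; what a row does not reach is not made up. Full scale, the value 1, is 0.2 m for a shift and 6 degrees for a turn. A row lasts 1/10 s, in which the tool goes at most 50 mm and 8.59 degrees, less where a joint would pass 70% of its speed; a pose out of reach is approached as far as the arm can. A call with a number of a shift or a turn outside -1 to 1 is refused whole. A call with a gripper value outside its range is refused whole. The fingers move at their own pace and stop on an object; "squeeze" is the grip in N (left out, the last holds). Time passes only in rows, so rows that do not move let the fingers close. It gives the time, the measured TCP pose, the force and the opening at its end, in the units of the state.
- manip.sense(): the state, without advancing time (a new reading comes with each control period).
- manip.snapshot(name): name is "scene" or "side" or "wrist"; returns a dict with "frame" (384x512x3 uint8, red, green, blue), "camera_matrix" (3x3 intrinsics, pixels), "k1" (the pictures are not rectified: a ray, as slopes to the right and down, at radius r is drawn at 1 + k1 r^2 times it, then the intrinsics apply), "R" (3x3) and "t" (3): a world point X has camera coordinates R X + t; the wrist camera has in their place "tool_from_camera" (4x4, takes a point from camera to tool coordinates, whose origin is the TCP and whose axes are the flange's). Camera axes: x right, y down, z forward; pixel columns grow to the right and rows downward; lengths in m; the calibration is good to about 2 mm. A picture is of the moment at which its call begins: read the wrist's pose just before it. There is no depth.
- manip.close_job(): hands the job in, once; it reports no verdict.
The state is a dict: "time": time; "joint_positions": joint angles; "qvel": joint speeds; "joint_torque": joint torques, N m; "tool_pos": TCP position; "ee_rot": TCP orientation; "contact_force": force on the tool from outside, world axes, zero at the start; "ft_torque": the same for the moment, N m; "finger_gap": finger opening in m.
Only numpy, scipy, OpenCV 4.12 (cv2) and the standard library are available. Lean on these libraries where they do the work, as an engineer would, in place of code of your own. Each camera call takes 0.05 s, during which the arm holds its last target.

## Working session

There is one attempt and no reset: what is moved stays moved. The work goes in short steps, Python scripts to look and compute and a tool call to move; the robot and the scene stay as the last step left them, time stands still between calls to the robot, and variables do not carry over. Pictures are saved under pics/ and viewed, and the job is handed in when it is done.

Besides the shell and the picture viewer there is one more tool, called after "Call:" as a command line: name --argument value ..., lists and objects as JSON in quotes. send_rows: Moves the arm, as the interface text tells. Its arguments: {"type":"object","properties":{"motion":{"type":"array","items":{"type":"object","properties":{"hand":{"type":"number"},"dp":{"type":"array","items":{"type":"number"}},"twist":{"type":"array","items":{"type":"number"}}}}},"squeeze":{"type":"number"}},"required":["motion"]}

```bash
mkdir -p pics; ls; python3 - <<'E'
from cell import manip
import cv2,numpy as np
s=manip.sense()
for k,v in s.items(): print(k,np.round(v,4))
print(manip.pinch_z)
for n in("scene","side"):
    d=manip.snapshot(n); cv2.imwrite(f"pics/{n}0.png",d["frame"][:,:,::-1]); 
    print(n,d["camera_matrix"],d["k1"],d["R"],d["t"])
E
```

```text
pics
time 0.0
joint_positions [-1.2255  0.418  -0.0103  1.6142  0.0047  1.1107 -0.053 ]
qvel [ 0.0006  0.0007  0.0004 -0.0006 -0.0001 -0.001  -0.0003]
joint_torque [-2.00000e-04 -8.64455e+01  6.78800e-01 -4.34900e+01  1.92000e-02
  7.60000e-03 -0.00000e+00]
tool_pos [0.2356 0.5785 0.198 ]
ee_rot [-1.000e-04  1.922e-01  9.814e-01 -6.000e-04]
contact_force [ 0.0307 -0.0522 -0.6735]
ft_torque [ 0.0152 -0.0031 -0.0333]
finger_gap 0.0854
0.0187
scene [[462.15758947   0.         248.18004147]
 [  0.         462.15758947 191.18899231]
 [  0.           0.           1.        ]] -0.15990772050670268 [[ 0.54299312 -0.83971442  0.00617721]
 [-0.63144253 -0.41314332 -0.6561958 ]
 [ 0.55356915  0.35240926 -0.75456538]] [-0.25331429  0.49541357  1.18905115]
side [[487.29027739   0.         263.01256883]
 [  0.         487.29027739 187.08771468]
 [  0.           0.           1.        ]] -0.13606562722851884 [[ 0.87709292 -0.48007143  0.01547356]
 [-0.2027334  -0.39921539 -0.89416231]
 [ 0.43543906  0.78112643 -0.4474755 ]] [-0.4847901   0.25150536  1.30599114]
```

View pics/scene0.png

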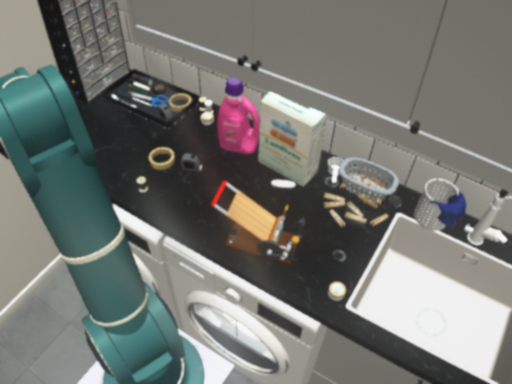

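View pics/side0.png

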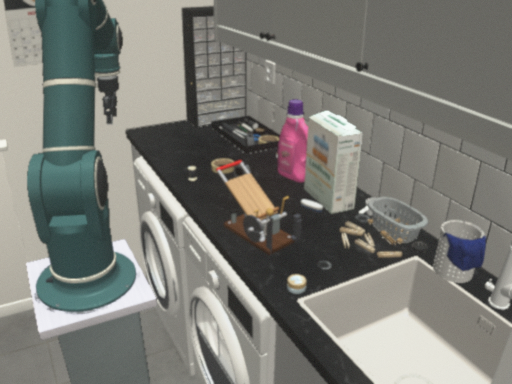

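The board stands with its red handle at about (218,193) in scene and (230,165) in side. I'll crop in and triangulate it.

```bash
cat > h.py <<'E'
import numpy as np,cv2
from cell import manip
def und(d,uv):
    K=d["camera_matrix"];k=d["k1"]
    p=(np.asarray(uv,float)-K[:2,2])/np.array([K[0,0],K[1,1]])
    rd=np.hypot(*p); r=rd
    for _ in range(30): r=rd/(1+k*r*r)
    return p*(r/rd if rd>0 else 1)
def ray(d,uv):
    p=und(d,uv); R=np.array(d["R"]);t=np.array(d["t"])
    v=R.T@np.array([p[0],p[1],1]); return -R.T@t, v/np.linalg.norm(v)
def plane(d,uv,z):
    o,v=ray(d,uv); return o+v*(z-o[2])/v[2]
def proj(d,X):
    c=np.array(d["R"])@X+np.array(d["t"]); p=c[:2]/c[2]; p=p*(1+d["k1"]*(p@p))
    K=d["camera_matrix"]; return p*np.array([K[0,0],K[1,1]])+K[:2,2]
def tri(rs):
    A=np.zeros((3,3));b=np.zeros(3)
    for o,v in rs:
        M=np.eye(3)-np.outer(v,v);A+=M;b+=M@o
    X=np.linalg.solve(A,b)
    return X,[np.linalg.norm((np.eye(3)-np.outer(v,v))@(X-o)) for o,v in rs]
def crop(d,name,x0,y0,x1,y1,s):
    f=d["frame"][y0:y1,x0:x1,::-1]
    cv2.imwrite("pics/"+name,cv2.resize(f,None,fx=s,fy=s,interpolation=cv2.INTER_CUBIC))
E
python3 - <<'E'
from h import *
a=manip.snapshot("scene");b=manip.snapshot("side")
crop(a,"sc1.png",190,165,320,275,6);crop(b,"si1.png",200,150,320,260,6)
for d in(a,b):
    hsv=cv2.cvtColor(d["frame"],cv2.COLOR_RGB2HSV)
    m=(((hsv[...,0]<6)|(hsv[...,0]>174))&(hsv[...,1]>150)&(hsv[...,2]>100)).astype(np.uint8)
    n,l,st,c=cv2.connectedComponentsWithStats(m)
    for i in range(1,n):
        if st[i,4]>15:
            pts=np.argwhere(l==i)[:,::-1].astype(np.float32); print(st[i],c[i],cv2.boxPoints(cv2.minAreaRect(pts)).round(1).tolist())
E
```

```text
[211 180  16  27 150] [218.5        192.86666667] [[209.60000610351562, 204.8000030517578], [222.60000610351562, 178.8000030517578], [227.39999389648438, 181.1999969482422], [214.39999389648438, 207.1999969482422]]
[217 160  24  10  81] [229.27160494 164.7037037 ] [[216.6999969482422, 167.1999969482422], [239.6999969482422, 159.10000610351562], [240.89999389648438, 162.60000610351562], [218.0, 170.6999969482422]]
```

View pics/sc1.png

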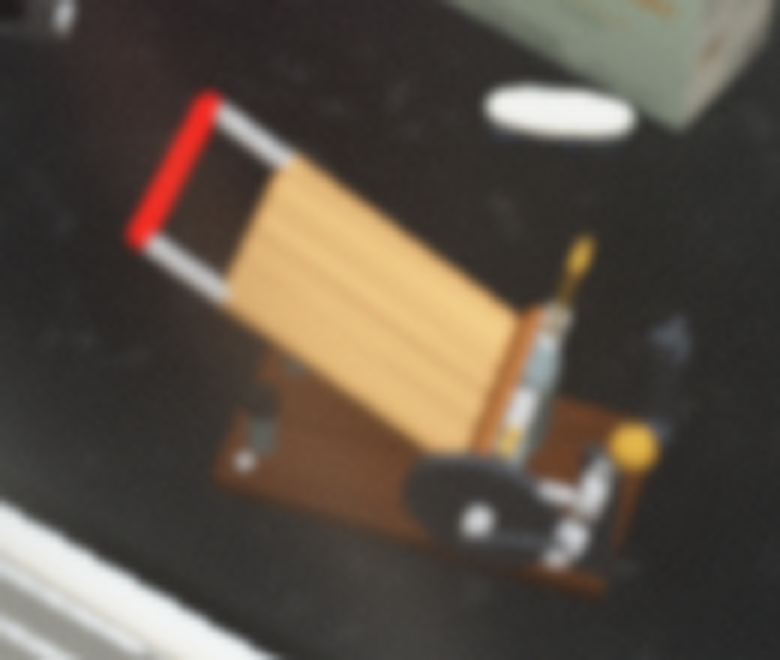

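View pics/si1.png

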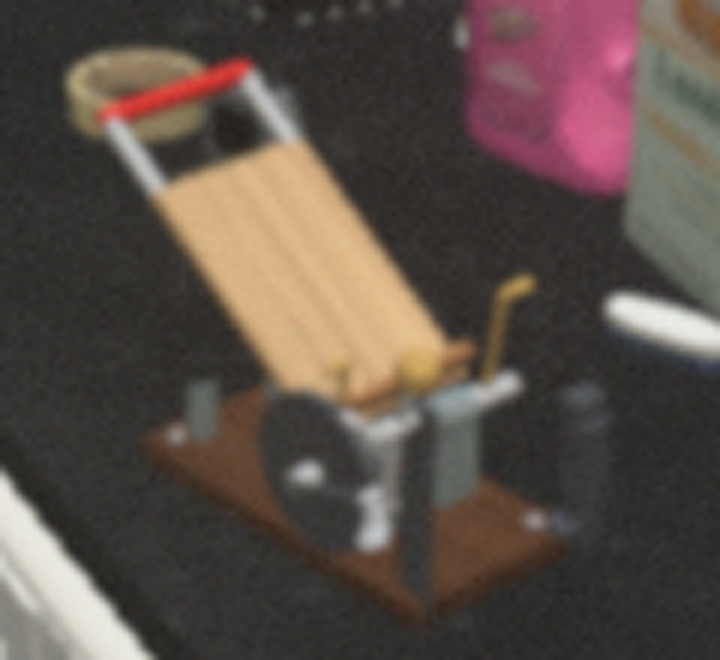

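```bash
python3 - <<'E'
from h import *
a=manip.snapshot("scene");b=manip.snapshot("side")
A=lambda x,y:ray(a,(190+x/6-.4,165+y/6-.4));B=lambda x,y:ray(b,(200+x/6-.4,150+y/6-.4))
near,e1=tri([A(140,240),B(105,115)]);far,e2=tri([A(211,97),B(248,68)])
print("bar ends",near,far,e1,e2,np.linalg.norm(near-far)); m=(near+far)/2;print("mid",m)
print("mid centroid",tri([ray(a,(218.5,192.9)),ray(b,(229.27,164.7))]))
print("ball",tri([A(634,447),B(418,370)]))
P=lambda d,ox,oy,x,y,z:plane(d,(ox+x/6-.4,oy+y/6-.4),z)
for p in[(217,478),(605,590)]:print("sc foot",P(a,190,165,*p,.0)[:2],P(a,190,165,*p,.02)[:2])
for p in[(145,440),(425,605),(565,540)]:print("si foot",P(b,200,150,*p,.02)[:2])
ang=np.arcsin((m[2]-.068)/.22);print("ang",ang)
E
```

```text
bar ends [0.44912549 0.11149267 0.19316942] [0.54442921 0.13676325 0.19148201] [np.float64(0.000402932757643576), np.float64(0.0004029327576435396)] [np.float64(0.0011658452541421004), np.float64(0.0011658452541422827)] 0.09861160965216484
mid [0.49677735 0.12412796 0.19232571]
mid centroid (array([0.49607476, 0.12460798, 0.19184257]), [np.float64(0.0003038060220597578), np.float64(0.0003038060220597536)])
ball (array([ 0.49621151, -0.13665692,  0.15600978]), [np.float64(0.0014362187865527034), np.float64(0.0014362187865527036)])
sc foot [0.46194728 0.08237827] [0.45100174 0.07405311]
sc foot [ 0.51374468 -0.12587506] [ 0.50195268 -0.13079703]
si foot [0.44904222 0.07139788]
si foot [ 0.50453848 -0.13232975]
si foot [ 0.59566619 -0.11419832]
ang 0.6005749194968958
```

The board is at about 0.60 rad, the third notch, and the stand's yaw is about 14.7°. I'll approach above the handle while turning the jaws +37° about z.

Call:
send_rows --motion '[{"hand": 85, "dp": [0, 0, 0.2], "twist": [0, 0, 0.8]}, {"hand": 60, "dp": [0.07, -0.12, 0.15], "twist": [0, 0, 0.8]}, {"hand": 50, "dp": [0.1, -0.17, 0.05], "twist": [0, 0, 0.8]}, {"hand": 50, "dp": [0.1, -0.18, 0], "twist": [0, 0, 0.8]}, {"hand": 50, "dp": [0.1, -0.18, 0], "twist": [0, 0, 0.8]}, {"hand": 50, "dp": [0.1, -0.18, 0], "twist": [0, 0, 0.8]}, {"hand": 50, "dp": [0.1, -0.18, 0], "twist": [0, 0, 0.8]}, {"hand": 50, "dp": [0.1, -0.18, 0], "twist": [0, 0, 0.5]}]' --squeeze 30

```text
time: 1.1
tool_pos: [0.3688, 0.3351, 0.2801]
ee_rot: [0.001, -0.142, 0.99, -0.001]
contact_force: [1.0, 1.1, -0.1]
finger_gap: 0.0502
```

Call:
send_rows --motion '[{"hand": 50, "dp": [0.12, -0.2, 0], "twist": [0, 0, 0]}, {"hand": 50, "dp": [0.12, -0.2, 0], "twist": [0, 0, 0]}, {"hand": 50, "dp": [0.12, -0.2, 0], "twist": [0, 0, -0.3]}, {"hand": 50, "dp": [0.12, -0.2, 0], "twist": [0, 0, 0]}, {"hand": 50, "dp": [0.1, -0.15, 0], "twist": [0, 0, 0]}, {"hand": 50, "dp": [0, 0, 0], "twist": [0, 0, 0]}]'

```text
time: 1.7
tool_pos: [0.4897, 0.131, 0.2815]
ee_rot: [0.002, -0.124, 0.992, -0.0]
contact_force: [0.2, 0.8, 0.4]
finger_gap: 0.0497
```

```bash
cat > st.py <<'E'
from h import *
from scipy.spatial.transform import Rotation as Ro
s=manip.sense();q=np.array(s["ee_rot"]);R=Ro.from_quat(q[[1,2,3,0]]).as_matrix()
p=np.array(s["tool_pos"]);g=p-manip.pinch_z*R[:,2]
yv=np.array([-.254,.967,0]);xv=np.array([.967,.254,0]);hg=np.array([.5427,-.0515,.068])
r=g-hg;print("t",round(s["time"],2),"grasp",g.round(4),"along x",round(float(r@xv),4),"y,z",round(float(r@yv),4),round(r[2],4),"rad",round(float(np.hypot(r@yv,r[2])),4),"ang",round(float(np.arctan2(r[2],r@yv)),4))
print("jaw yaw",np.degrees(np.arctan2(R[1,1],R[0,1])).round(1),"toolz",R[:,2].round(3),"F",np.round(s["contact_force"],2),"gap",round(s["finger_gap"],4),"q",np.round(s["joint_positions"],2))
E
python3 st.py
```

```text
t 1.7 grasp [0.4896 0.131  0.3002] along x -0.005 y,z 0.1899 0.2322 rad 0.3 ang 0.8851
jaw yaw 104.3 toolz [ 0.005 -0.    -1.   ] F [0.17 0.81 0.41] gap 0.0497 q [-0.55  0.13  0.25  1.81 -0.03  1.21  1.53]
```

Call:
send_rows --motion '[{"hand": 50, "dp": [0.03, -0.03, 0], "twist": [0, 0, 0]}, {"hand": 50, "dp": [0, 0, -0.1], "twist": [0, 0, 0]}, {"hand": 50, "dp": [0, 0, -0.15], "twist": [0, 0, 0]}, {"hand": 50, "dp": [0, 0, -0.1], "twist": [0, 0, 0]}, {"hand": 50, "dp": [0, 0, 0], "twist": [0, 0, 0]}]'

```text
time: 2.2
tool_pos: [0.4966, 0.1256, 0.21]
ee_rot: [0.003, -0.125, 0.992, 0.0]
contact_force: [-0.3, 0.6, 0.2]
finger_gap: 0.0499
```

```bash
python3 st.py; python3 - <<'E'
from h import *
a=manip.snapshot("scene");b=manip.snapshot("side");w=manip.snapshot("wrist")
crop(a,"sc2.png",170,125,300,235,6);crop(b,"si2.png",180,110,300,220,6);crop(w,"w2.png",0,0,512,384,1)
E
```

```text
t 2.2 grasp [0.4965 0.1256 0.2287] along x 0.0003 y,z 0.183 0.1607 rad 0.2436 ang 0.7206
jaw yaw 104.4 toolz [ 0.007  0.001 -1.   ] F [-0.31  0.57  0.17] gap 0.0499 q [-0.53  0.2   0.25  1.89 -0.06  1.05  1.57]
```

View pics/sc2.png

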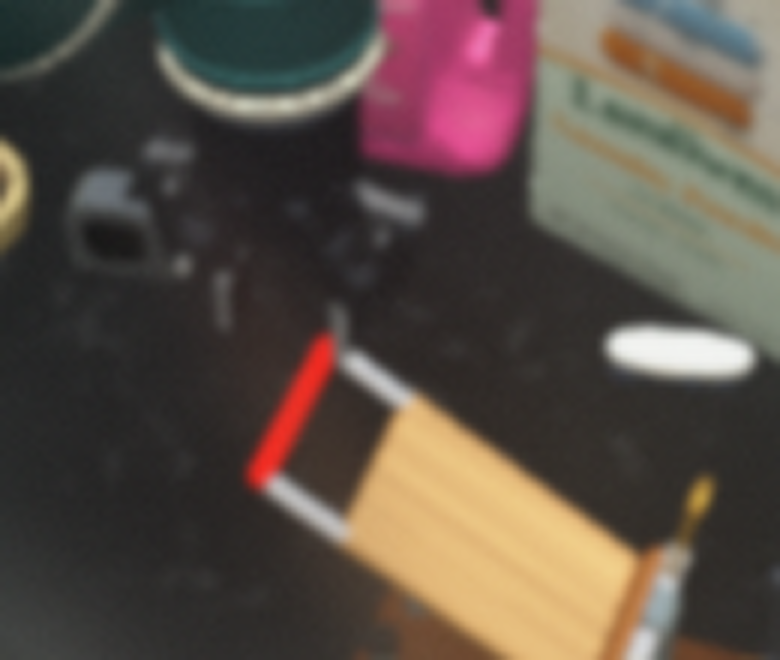

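View pics/si2.png

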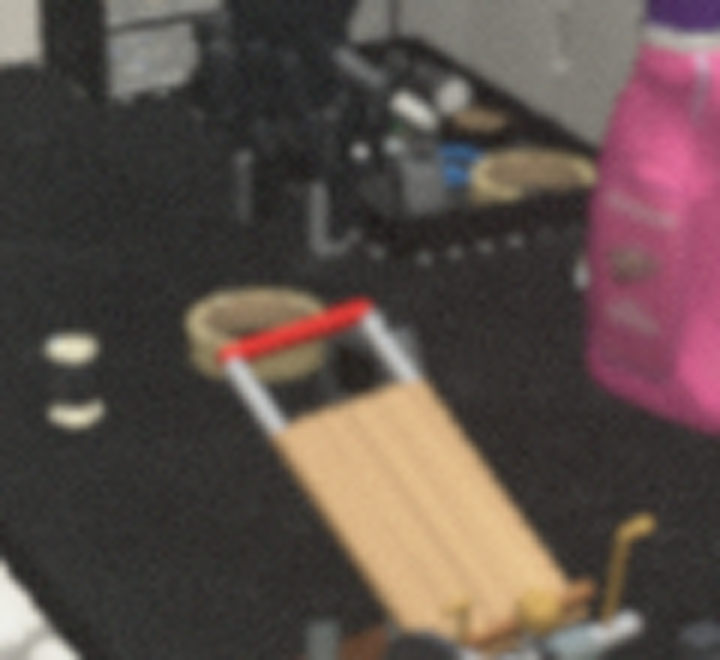

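View pics/w2.png

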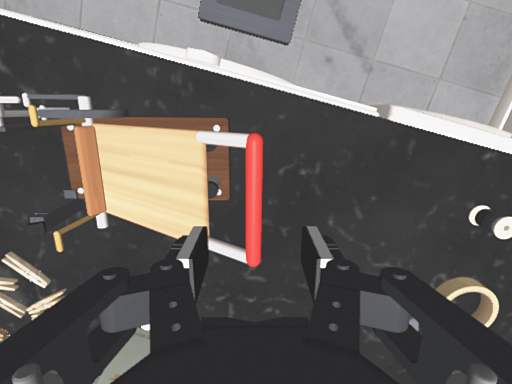

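```bash
python3 - <<'E'
from h import *
from scipy.spatial.transform import Rotation as Ro
s=manip.sense();w=manip.snapshot("wrist");a=manip.snapshot("scene");b=manip.snapshot("side")
q=np.array(s["ee_rot"]);T=np.eye(4);T[:3,:3]=Ro.from_quat(q[[1,2,3,0]]).as_matrix();T[:3,3]=s["tool_pos"]
W=T@np.array(w["tool_from_camera"]);w["R"]=W[:3,:3].T;w["t"]=-W[:3,:3].T@W[:3,3]
print("cam pos",W[:3,3],"wrist proj of TCP",proj(w,T[:3,3]),"of handle est",proj(w,np.array([.4965,.1244,.192])))
hsv=cv2.cvtColor(w["frame"],cv2.COLOR_RGB2HSV)
m=(((hsv[...,0]<6)|(hsv[...,0]>174))&(hsv[...,1]>150)&(hsv[...,2]>100)).astype(np.uint8)
n,l,st,c=cv2.connectedComponentsWithStats(m);i=1+st[1:,4].argmax();print(st[i],c[i])
def cen(d):
    h=cv2.cvtColor(d["frame"],cv2.COLOR_RGB2HSV);m=(((h[...,0]<6)|(h[...,0]>174))&(h[...,1]>150)&(h[...,2]>100)).astype(np.uint8)
    n,l,st,c=cv2.connectedComponentsWithStats(m);return c[1+st[1:,4].argmax()]
print(cen(a),cen(b));print(tri([ray(a,cen(a)),ray(b,cen(b)),ray(w,c[i])]))
for d in(a,b):print("tcp px",proj(d,T[:3,3]),"handle px",proj(d,np.array([.4965,.1244,.192])))
E
```

```text
cam pos [0.43111008 0.10774708 0.38723143] wrist proj of TCP [256.06851012 217.27641093] of handle est [254.48727672 203.95467855]
[ 245  132   18  134 1767] [253.79966044 199.67968308]
[218.36486486 193.06756757] [229.31707317 164.67073171]
(array([0.49436425, 0.1232213 , 0.19283152]), [np.float64(0.0007316603308967814), np.float64(0.0013846146745830922), np.float64(0.0011230288786398272)])
tcp px [218.30703372 187.44219925] handle px [218.69938292 192.71999216]
tcp px [229.51884169 158.30961554] handle px [229.33987637 164.70770823]
```

Call:
send_rows --motion '[{"hand": 50, "dp": [0, -0.01, -0.1], "twist": [0, 0, 0]}, {"hand": 50, "dp": [0, 0, -0.1], "twist": [0, 0, 0]}, {"hand": 50, "dp": [0, 0, 0], "twist": [0, 0, 0]}, {"hand": 25, "dp": [0, 0, 0], "twist": [0, 0, 0]}, {"hand": 20, "dp": [0, 0, 0], "twist": [0, 0, 0]}]'

```text
time: 3.0
tool_pos: [0.5004, 0.1246, 0.1768]
ee_rot: [0.009, -0.125, 0.992, 0.002]
contact_force: [0.5, -0.0, -0.3]
finger_gap: 0.0218
```

```bash
python3 st.py; python3 - <<'E'
from h import *
w=manip.snapshot("wrist");crop(w,"w3.png",100,80,400,384,2)
E
```

```text
t 3.0 grasp [0.5001 0.1245 0.1955] along x 0.0035 y,z 0.181 0.1275 rad 0.2214 ang 0.6136
jaw yaw 104.4 toolz [ 0.017  0.005 -1.   ] F [ 0.46 -0.05 -0.31] gap 0.0218 q [-0.52  0.24  0.25  1.93 -0.07  0.97  1.59]
```

View pics/w3.png

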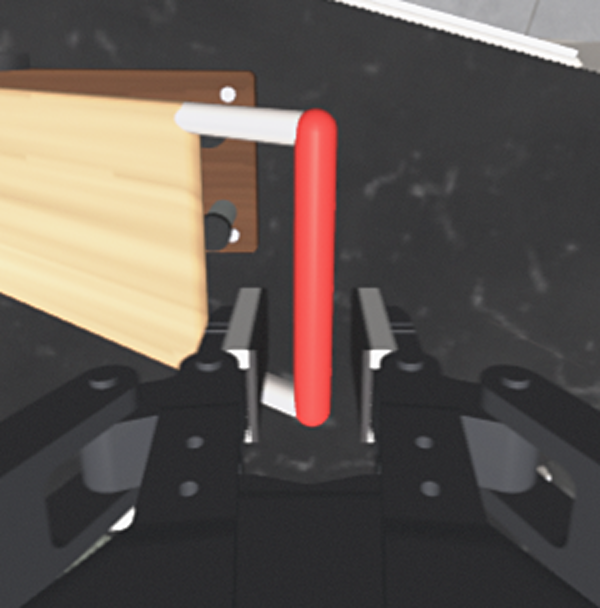

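Call:
send_rows --motion '[{"hand": 20, "dp": [-0.025, 0, -0.015], "twist": [-0.05, 0.16, 0]}, {"hand": 5, "dp": [0, 0, 0], "twist": [0, 0, 0]}, {"hand": 5, "dp": [0, 0, 0], "twist": [0, 0, 0]}, {"hand": 5, "dp": [0, 0, 0], "twist": [0, 0, 0]}]' --squeeze 40

```text
time: 3.45
tool_pos: [0.4958, 0.125, 0.1753]
ee_rot: [0.001, -0.125, 0.992, 0.0]
contact_force: [-0.2, 0.4, 0.4]
finger_gap: 0.0047
```

```bash
python3 st.py
```

```text
t 3.45 grasp [0.4957 0.125  0.194 ] along x -0.0006 y,z 0.1826 0.126 rad 0.2218 ang 0.6042
jaw yaw 104.4 toolz [ 0.001  0.001 -1.   ] F [-0.16  0.44  0.44] gap 0.0047 q [-0.52  0.24  0.25  1.93 -0.07  0.98  1.58]
```

```bash
python3 - <<'E'
from h import *
w=manip.snapshot("wrist");crop(w,"w4.png",100,80,400,384,2)
b=manip.snapshot("side");crop(b,"si4.png",180,110,300,220,6)
b=manip.snapshot("scene");crop(b,"sc4.png",170,125,300,235,6)
E
```

```text
(no output)
```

View pics/w4.png

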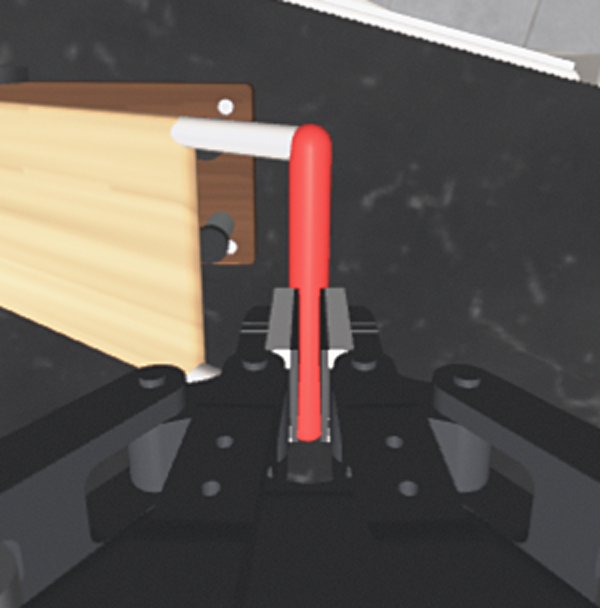

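View pics/si4.png

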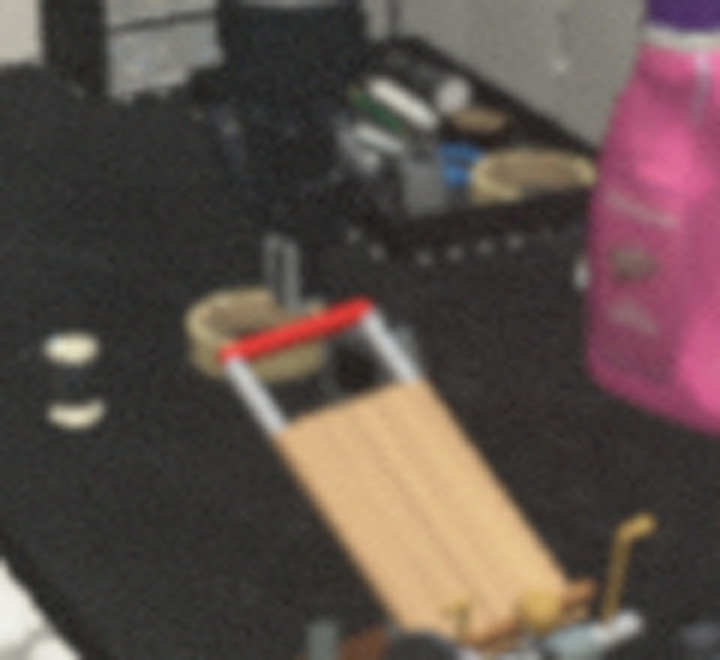

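View pics/sc4.png

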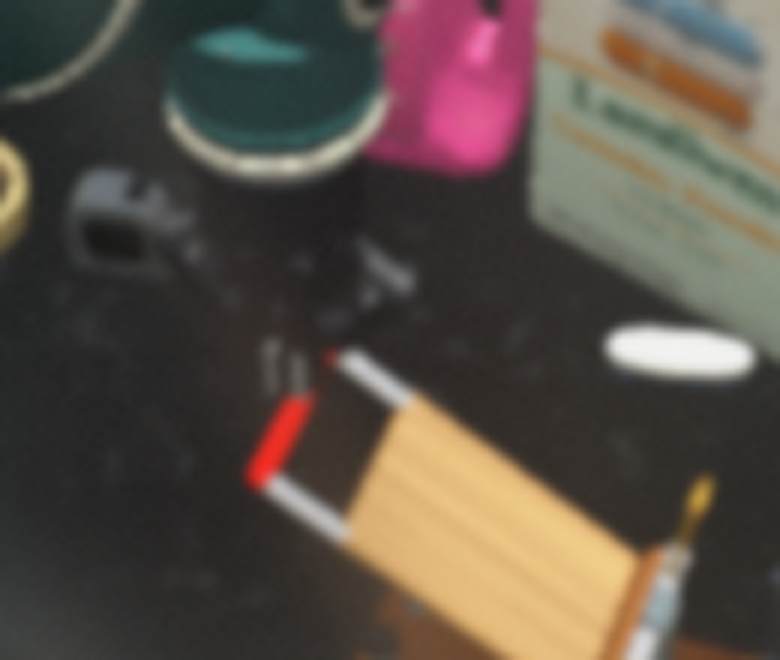

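```bash
python3 - <<'E'
from h import *
w=manip.snapshot("wrist");M=np.linalg.inv(np.array(w["tool_from_camera"]));w["R"]=M[:3,:3];w["t"]=M[:3,3]
print(np.array(w["tool_from_camera"]).round(3))
for z in(0,-.0187,-.03,-.04,.02):print(z,[proj(w,np.array([x,0,z])).round(0).tolist() for x in(-.011,0,.011)])
s=manip.sense();p=np.array(s["tool_pos"])
a=manip.snapshot("scene");b=manip.snapshot("side")
for z in(0,.0187,.03,.04):print(z,((proj(a,p+[0,0,z])-[170,125]+.4)*6).round(),((proj(b,p+[0,0,z])-[180,110]+.4)*6).round())
E
```

```text
[[-0.001 -0.963 -0.268  0.068]
 [ 1.    -0.001 -0.001 -0.001]
 [ 0.001 -0.268  0.963 -0.175]
 [ 0.     0.     0.     1.   ]]
0 [[256.0, 233.0], [256.0, 217.0], [256.0, 201.0]]
-0.0187 [[256.0, 246.0], [256.0, 229.0], [256.0, 211.0]]
-0.03 [[256.0, 255.0], [256.0, 237.0], [256.0, 218.0]]
-0.04 [[256.0, 264.0], [256.0, 245.0], [257.0, 225.0]]
0.02 [[256.0, 221.0], [256.0, 207.0], [256.0, 193.0]]
0 [294. 431.] [297. 360.]
0.0187 [293. 407.] [297. 327.]
0.03 [292. 391.] [296. 307.]
0.04 [291. 378.] [296. 290.]
```

All three views show the fingertips about 32 mm behind the reported TCP: scene (285,397), side (290,305) and wrist v≈240. So they shut above the bar without touching it. I'll open and go down about 32 mm farther.

Call:
send_rows --motion '[{"hand": 30, "dp": [0, 0, 0], "twist": [0, 0, 0]}, {"hand": 30, "dp": [0, 0, 0], "twist": [0, 0, 0]}, {"hand": 30, "dp": [0, 0, 0], "twist": [0, 0, 0]}, {"hand": 30, "dp": [0, 0, -0.05], "twist": [0, 0, 0]}, {"hand": 30, "dp": [0, 0, -0.05], "twist": [0, 0, 0]}, {"hand": 30, "dp": [0, 0, 0], "twist": [0, 0, 0]}]'

```text
time: 4.35
tool_pos: [0.4955, 0.1249, 0.1532]
ee_rot: [0.001, -0.125, 0.992, 0.0]
contact_force: [-0.8, 0.7, 0.5]
finger_gap: 0.0304
```

```bash
python3 st.py; python3 - <<'E'
from h import *
w=manip.snapshot("wrist");crop(w,"w5.png",100,80,400,384,2)
b=manip.snapshot("side");crop(b,"si5.png",180,110,300,220,6)
E
```

```text
t 4.35 grasp [0.4955 0.1249 0.1719] along x -0.0009 y,z 0.1825 0.1039 rad 0.21 ang 0.5176
jaw yaw 104.4 toolz [ 0.001  0.001 -1.   ] F [-0.82  0.74  0.55] gap 0.0304 q [-0.52  0.27  0.25  1.95 -0.08  0.93  1.59]
```

View pics/w5.png

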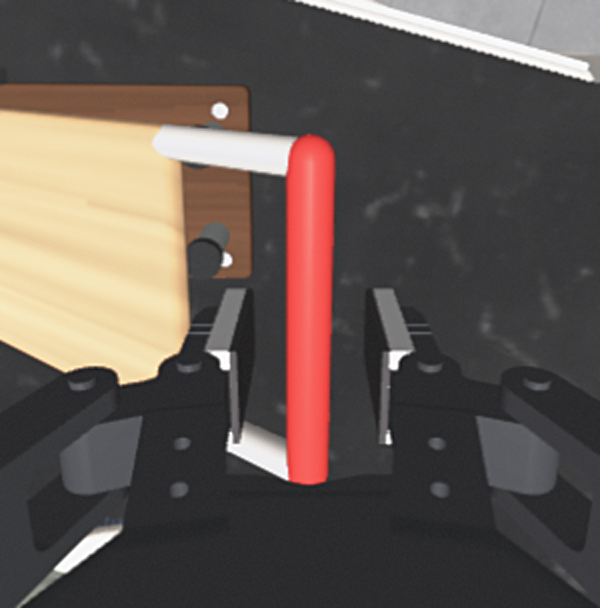

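View pics/si5.png

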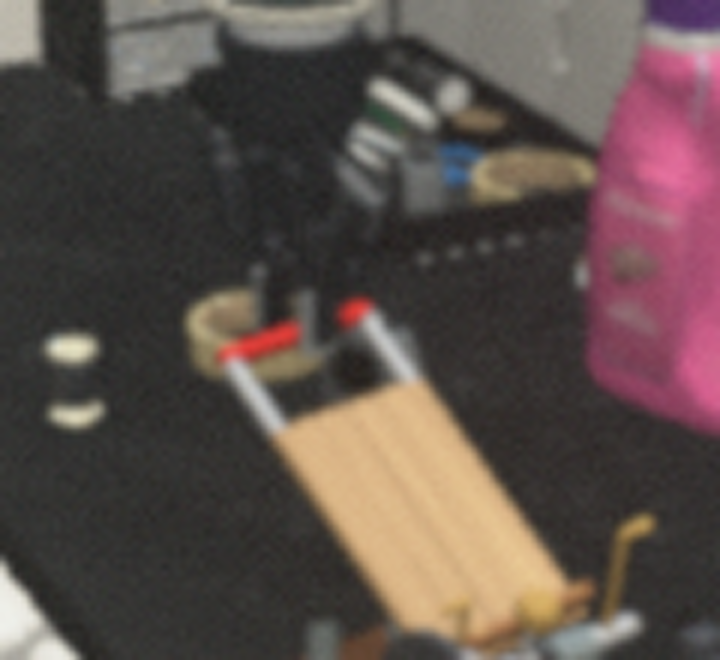

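Call:
send_rows --motion '[{"hand": 30, "dp": [0, -0.005, -0.06], "twist": [0, 0, 0]}, {"hand": 30, "dp": [0, 0, 0], "twist": [0, 0, 0]}, {"hand": 5, "dp": [0, 0, 0], "twist": [0, 0, 0]}, {"hand": 5, "dp": [0, 0, 0], "twist": [0, 0, 0]}, {"hand": 5, "dp": [0, 0, 0], "twist": [0, 0, 0]}, {"hand": 5, "dp": [0, 0, 0], "twist": [0, 0, 0]}]' --squeeze 40

```text
time: 5.05
tool_pos: [0.496, 0.1246, 0.1419]
ee_rot: [0.001, -0.125, 0.992, 0.001]
contact_force: [-0.2, -0.3, -0.8]
finger_gap: 0.0107
```

```bash
python3 st.py; python3 - <<'E'
from h import *
w=manip.snapshot("wrist");crop(w,"w6.png",100,80,400,384,2)
b=manip.snapshot("side");crop(b,"si6.png",180,110,300,220,6)
E
```

```text
t 5.05 grasp [0.496  0.1246 0.1606] along x -0.0005 y,z 0.1822 0.0926 rad 0.2044 ang 0.4703
jaw yaw 104.4 toolz [ 0.002  0.002 -1.   ] F [-0.19 -0.29 -0.75] gap 0.0107 q [-0.52  0.29  0.25  1.96 -0.09  0.9   1.6 ]
```

View pics/w6.png

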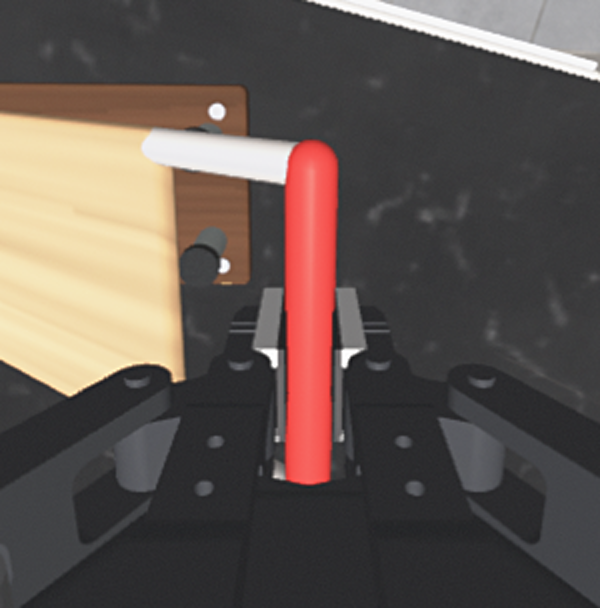

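View pics/si6.png

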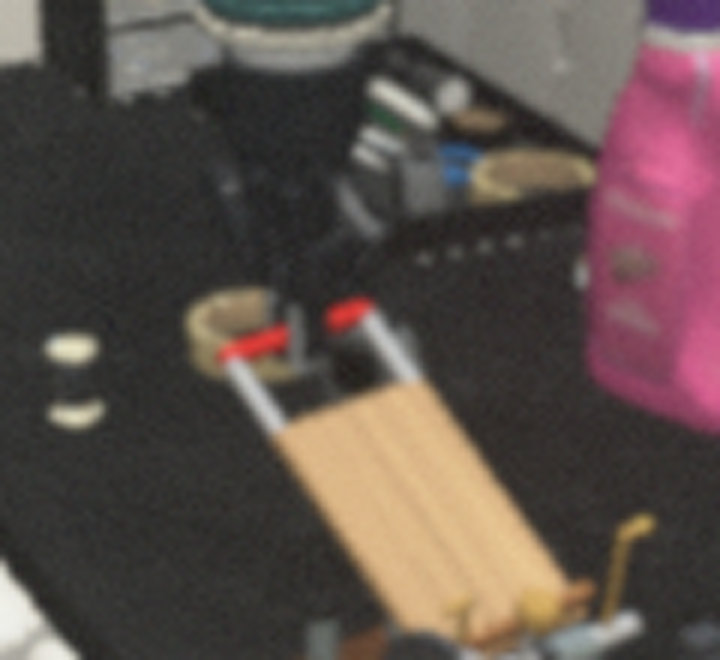

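The bar is gripped, with a gap of 10.7 mm. Next I'll plan the rows along the arc, using the corrected finger offset.

```bash
sed -i 's/g=p-manip.pinch_z\*R\[:,2\]/g=p-(manip.pinch_z+.0315)*R[:,2]/' st.py; cat >> st.py <<'E'
a=float(np.arctan2(r[2],r@yv));t=-np.sin(a)*yv+np.cos(a)*np.array([0,0,1]);rad=np.cos(a)*yv+np.sin(a)*np.array([0,0,1]);F=np.array(s["contact_force"])
print("F tang",round(float(F@t),2),"rad",round(float(F@rad),2))
import sys
pos=lambda A:hg+.22*(np.cos(A)*yv+np.sin(A)*np.array([0,0,1]))
prev=g
for A in map(float,sys.argv[1:]):
    n=pos(A);print(A,((n-prev)/.2).round(4).tolist());prev=n
E
python3 st.py .63 .67 .71 .75 .79 .83 .87 .91
```

```text
t 5.15 grasp [0.4959 0.1246 0.1921] along x -0.0005 y,z 0.1821 0.1241 rad 0.2204 ang 0.5981
jaw yaw 104.4 toolz [ 0.002  0.002 -1.   ] F [-0.45  0.2  -1.2 ] gap 0.0104 q [-0.52  0.29  0.25  1.96 -0.09  0.9   1.6 ]
F tang -1.17 rad -0.42
0.63 [0.0083, -0.0208, 0.0275]
0.67 [0.0068, -0.0257, 0.035]
0.71 [0.0071, -0.0271, 0.0339]
0.75 [0.0075, -0.0284, 0.0328]
0.79 [0.0078, -0.0296, 0.0316]
0.83 [0.0081, -0.0308, 0.0303]
0.87 [0.0084, -0.032, 0.029]
0.91 [0.0087, -0.0331, 0.0277]
```

Call:
send_rows --motion '[{"hand": 5, "dp": [0.006, -0.021, 0.028], "twist": [0, 0, 0]}, {"hand": 5, "dp": [0.007, -0.026, 0.035], "twist": [0, 0, 0]}, {"hand": 5, "dp": [0.007, -0.027, 0.034], "twist": [0, 0, 0]}, {"hand": 5, "dp": [0.0075, -0.028, 0.033], "twist": [0, 0, 0]}, {"hand": 5, "dp": [0.008, -0.03, 0.0315], "twist": [0, 0, 0]}]'

```text
time: 5.65
tool_pos: [0.5026, 0.0974, 0.1767]
ee_rot: [0.0, -0.126, 0.992, 0.002]
contact_force: [-2.6, 2.2, -0.5]
finger_gap: 0.0102
```

```bash
python3 st.py .83 .87 .91 .95
```

```text
t 5.65 grasp [0.5026 0.0973 0.2269] along x -0.001 y,z 0.1541 0.1589 rad 0.2213 ang 0.8008
jaw yaw 104.5 toolz [ 0.     0.003 -1.   ] F [-2.59  2.16 -0.51] gap 0.0102 q [-0.48  0.24  0.27  1.92 -0.08  0.98  1.65]
F tang -2.33 rad 1.54
0.83 [0.0119, -0.0261, 0.0173]
0.87 [0.0084, -0.032, 0.029]
0.91 [0.0087, -0.0331, 0.0277]
0.95 [0.009, -0.0341, 0.0263]
```

Call:
send_rows --motion '[{"hand": 5, "dp": [0.01, -0.026, 0.02], "twist": [0, 0, 0]}, {"hand": 5, "dp": [0.0085, -0.032, 0.029], "twist": [0, 0, 0]}, {"hand": 5, "dp": [0.0085, -0.033, 0.0275], "twist": [0, 0, 0]}, {"hand": 5, "dp": [0.009, -0.034, 0.0265], "twist": [0, 0, 0]}]'

```text
time: 6.05
tool_pos: [0.5091, 0.0712, 0.2004]
ee_rot: [-0.0, -0.126, 0.992, 0.003]
contact_force: [-3.6, 2.1, -0.1]
finger_gap: 0.0107
```

```bash
python3 st.py 1.0 1.01 1.02 1.03 1.04
```

```text
t 6.05 grasp [0.5091 0.0709 0.2506] along x -0.0014 y,z 0.1269 0.1826 rad 0.2224 ang 0.9635
jaw yaw 104.5 toolz [-0.001  0.005 -1.   ] F [-3.61  2.13 -0.13] gap 0.0107 q [-0.44  0.22  0.29  1.89 -0.08  1.04  1.7 ]
F tang -2.52 rad 1.59
1.0 [0.0169, -0.0374, 0.0124]
1.01 [0.0024, -0.009, 0.0059]
1.02 [0.0024, -0.009, 0.0058]
1.03 [0.0024, -0.0091, 0.0057]
1.04 [0.0024, -0.0091, 0.0056]
```

Call:
send_rows --motion '[{"hand": 5, "dp": [0.014, -0.035, 0.014], "twist": [0.05, 0, 0]}, {"hand": 5, "dp": [0.003, -0.0075, 0.005], "twist": [0, 0, 0]}, {"hand": 5, "dp": [0.003, -0.0075, 0.005], "twist": [0, 0, 0]}]'

```text
time: 6.35
tool_pos: [0.512, 0.0601, 0.2078]
ee_rot: [-0.001, -0.126, 0.992, 0.007]
contact_force: [-3.8, 1.1, 1.1]
finger_gap: 0.0106
```

```bash
python3 st.py
```

```text
t 6.35 grasp [0.5122 0.0595 0.258 ] along x -0.0013 y,z 0.1151 0.19 rad 0.2221 ang 1.0263
jaw yaw 104.4 toolz [-0.004  0.013 -1.   ] F [-3.77  1.1   1.08] gap 0.0106 q [-0.42  0.22  0.29  1.88 -0.09  1.06  1.73]
F tang -1.17 rad 1.97
```

Call:
send_rows --motion '[{"hand": 5, "dp": [0.003, -0.0075, 0.0045], "twist": [-0.06, -0.02, 0]}, {"hand": 5, "dp": [0.003, -0.0075, 0.0045], "twist": [-0.06, 0, 0]}, {"hand": 5, "dp": [0.003, -0.0075, 0.0045], "twist": [0, 0, 0]}]'

```text
time: 6.65
tool_pos: [0.5135, 0.0541, 0.2111]
ee_rot: [-0.001, -0.125, 0.992, -0.0]
contact_force: [-6.6, 3.0, 3.2]
finger_gap: 0.0103
```

```bash
python3 st.py
```

```text
t 6.65 grasp [0.5136 0.0541 0.2613] along x -0.0013 y,z 0.1095 0.1933 rad 0.2222 ang 1.0555
jaw yaw 104.4 toolz [-0.003 -0.001 -1.   ] F [-6.6   2.97  3.24] gap 0.0103 q [-0.42  0.22  0.3   1.87 -0.07  1.07  1.72]
F tang -2.35 rad 5.06
```

Call:
send_rows --motion '[{"hand": 5, "dp": [-0.003, -0.003, 0.004], "twist": [0, 0, 0]}, {"hand": 5, "dp": [0.001, -0.0075, 0.0055], "twist": [0, 0, 0]}, {"hand": 5, "dp": [0.0015, -0.0075, 0.0055], "twist": [0, 0, 0]}]'

```text
time: 6.95
tool_pos: [0.515, 0.0488, 0.2145]
ee_rot: [0.0, -0.124, 0.992, -0.001]
contact_force: [-1.3, -0.2, -4.6]
finger_gap: 0.0106
```

```bash
python3 st.py
```

```text
t 6.95 grasp [0.515  0.049  0.2647] along x -0.0013 y,z 0.1042 0.1967 rad 0.2225 ang 1.0837
jaw yaw 104.3 toolz [ 0.001 -0.002 -1.   ] F [-1.29 -0.23 -4.62] gap 0.0106 q [-0.42  0.21  0.3   1.87 -0.07  1.07  1.73]
F tang -2.26 rad -4.03
```

Call:
send_rows --motion '[{"hand": 5, "dp": [0.001, -0.0085, 0.004], "twist": [0, 0, 0]}, {"hand": 5, "dp": [0.0015, -0.0085, 0.004], "twist": [0, 0, 0]}, {"hand": 5, "dp": [0.0015, -0.0085, 0.004], "twist": [0, 0, 0]}]'

```text
time: 7.25
tool_pos: [0.5164, 0.0435, 0.2174]
ee_rot: [0.001, -0.125, 0.992, -0.001]
contact_force: [1.4, 2.2, -2.7]
finger_gap: 0.0106
```

```bash
python3 st.py
```

```text
t 7.25 grasp [0.5163 0.0436 0.2676] along x -0.0014 y,z 0.0986 0.1996 rad 0.2226 ang 1.1117
jaw yaw 104.3 toolz [ 0.002 -0.002 -1.   ] F [ 1.38  2.21 -2.73] gap 0.0106 q [-0.41  0.21  0.31  1.87 -0.07  1.07  1.74]
F tang -2.81 rad -1.65
```

Call:
send_rows --motion '[{"hand": 5, "dp": [0.002, -0.0085, 0.0035], "twist": [0, 0, 0]}, {"hand": 5, "dp": [0.002, -0.0085, 0.0035], "twist": [0, 0, 0]}]'

```text
time: 7.45
tool_pos: [0.5172, 0.0402, 0.2192]
ee_rot: [0.001, -0.125, 0.992, -0.001]
contact_force: [-1.7, 4.0, 3.5]
finger_gap: 0.0103
```

```bash
python3 st.py
```

```text
t 7.45 grasp [0.5171 0.0403 0.2694] along x -0.0014 y,z 0.0952 0.2014 rad 0.2228 ang 1.1292
jaw yaw 104.3 toolz [ 0.002 -0.001 -1.   ] F [-1.74  4.04  3.47] gap 0.0103 q [-0.41  0.21  0.31  1.86 -0.07  1.08  1.75]
F tang -2.45 rad 5.0
```

Call:
send_rows --motion '[{"hand": 5, "dp": [0.002, -0.008, 0.005], "twist": [0, 0, 0]}, {"hand": 5, "dp": [0.002, -0.0085, 0.0035], "twist": [0, 0, 0]}]'

```text
time: 7.65
tool_pos: [0.5181, 0.0365, 0.221]
ee_rot: [0.001, -0.125, 0.992, -0.001]
contact_force: [-0.3, 2.7, 2.1]
finger_gap: 0.0106
```

```bash
python3 st.py
```

```text
t 7.65 grasp [0.518  0.0365 0.2712] along x -0.0015 y,z 0.0914 0.2032 rad 0.2229 ang 1.1482
jaw yaw 104.3 toolz [ 0.002 -0.001 -1.   ] F [-0.34  2.73  2.1 ] gap 0.0106 q [-0.4   0.21  0.31  1.86 -0.07  1.08  1.76]
F tang -1.63 rad 3.03
```

Call:
send_rows --motion '[{"hand": 5, "dp": [0.002, -0.0085, 0.0045], "twist": [0, 0, 0]}, {"hand": 5, "dp": [0.002, -0.0085, 0.0035], "twist": [0, 0, 0]}]'

```text
time: 7.85
tool_pos: [0.519, 0.0328, 0.2227]
ee_rot: [0.001, -0.125, 0.992, -0.001]
contact_force: [-0.6, 2.9, 1.0]
finger_gap: 0.0105
```

```bash
python3 st.py
```

```text
t 7.85 grasp [0.5189 0.0329 0.2729] along x -0.0016 y,z 0.0877 0.2049 rad 0.2229 ang 1.1666
jaw yaw 104.3 toolz [ 0.002 -0.001 -1.   ] F [-0.63  2.85  1.01] gap 0.0105 q [-0.4   0.21  0.31  1.86 -0.07  1.09  1.77]
F tang -2.28 rad 2.08
```

Call:
send_rows --motion '[{"hand": 5, "dp": [0.002, -0.0085, 0.004], "twist": [0, 0, 0]}, {"hand": 5, "dp": [0.002, -0.0085, 0.0035], "twist": [0, 0, 0]}]'

```text
time: 8.05
tool_pos: [0.5199, 0.0292, 0.2246]
ee_rot: [0.001, -0.125, 0.992, -0.001]
contact_force: [-1.1, 2.8, 0.0]
finger_gap: 0.0106
```

```bash
python3 st.py
```

```text
t 8.05 grasp [0.5198 0.0293 0.2748] along x -0.0016 y,z 0.0839 0.2068 rad 0.2231 ang 1.1853
jaw yaw 104.3 toolz [ 0.002 -0.001 -1.   ] F [-1.13  2.79  0.02] gap 0.0106 q [-0.39  0.21  0.32  1.85 -0.07  1.09  1.77]
F tang -2.76 rad 1.14
```

Call:
send_rows --motion '[{"hand": 5, "dp": [0.002, -0.0085, 0.0035], "twist": [0, 0, 0]}, {"hand": 5, "dp": [0.002, -0.0085, 0.0033], "twist": [0, 0, 0]}]'

```text
time: 8.25
tool_pos: [0.5208, 0.0256, 0.2261]
ee_rot: [0.001, -0.125, 0.992, -0.001]
contact_force: [-1.1, 3.0, 1.2]
finger_gap: 0.0105
```

```bash
python3 st.py
```

```text
t 8.25 grasp [0.5207 0.0256 0.2763] along x -0.0017 y,z 0.0802 0.2083 rad 0.2232 ang 1.2035
jaw yaw 104.3 toolz [ 0.002 -0.001 -1.   ] F [-1.13  3.04  1.21] gap 0.0105 q [-0.39  0.21  0.32  1.85 -0.07  1.09  1.78]
F tang -2.58 rad 2.29
```

Call:
send_rows --motion '[{"hand": 5, "dp": [0.002, -0.0085, 0.0035], "twist": [0, 0, 0]}, {"hand": 5, "dp": [0.002, -0.0085, 0.0033], "twist": [0, 0, 0]}]'

```text
time: 8.45
tool_pos: [0.5217, 0.022, 0.2277]
ee_rot: [0.001, -0.125, 0.992, -0.001]
contact_force: [-1.4, 2.9, 3.6]
finger_gap: 0.0104
```

```bash
python3 st.py
```

```text
t 8.45 grasp [0.5216 0.022  0.2779] along x -0.0017 y,z 0.0765 0.2099 rad 0.2234 ang 1.2215
jaw yaw 104.3 toolz [ 0.002 -0.001 -1.   ] F [-1.39  2.9   3.62] gap 0.0104 q [-0.38  0.21  0.32  1.85 -0.07  1.1   1.79]
F tang -1.73 rad 4.48
```

Call:
send_rows --motion '[{"hand": 5, "dp": [0.002, -0.0085, 0.004], "twist": [0, 0, 0]}, {"hand": 5, "dp": [0.002, -0.0085, 0.003], "twist": [0, 0, 0]}]'

```text
time: 8.65
tool_pos: [0.5226, 0.0181, 0.2292]
ee_rot: [0.001, -0.125, 0.992, -0.001]
contact_force: [0.4, 2.7, 2.1]
finger_gap: 0.0103
```

```bash
python3 st.py
```

```text
t 8.65 grasp [0.5225 0.0182 0.2794] along x -0.0018 y,z 0.0725 0.2114 rad 0.2235 ang 1.2405
jaw yaw 104.3 toolz [ 0.002 -0.001 -1.   ] F [0.36 2.72 2.09] gap 0.0103 q [-0.38  0.21  0.32  1.84 -0.07  1.1   1.8 ]
F tang -1.73 rad 2.8
```

Call:
send_rows --motion '[{"hand": 5, "dp": [0.002, -0.0085, 0.0033], "twist": [0, 0, 0]}, {"hand": 5, "dp": [0.002, -0.0085, 0.003], "twist": [0, 0, 0]}]'

```text
time: 8.85
tool_pos: [0.5235, 0.0144, 0.2305]
ee_rot: [0.001, -0.125, 0.992, -0.001]
contact_force: [0.9, 3.5, 1.3]
finger_gap: 0.0104
```

```bash
python3 st.py
```

```text
t 8.85 grasp [0.5234 0.0144 0.2807] along x -0.0019 y,z 0.0687 0.2127 rad 0.2235 ang 1.2586
jaw yaw 104.3 toolz [ 0.002 -0.001 -1.   ] F [0.87 3.51 1.26] gap 0.0104 q [-0.37  0.21  0.33  1.84 -0.07  1.11  1.8 ]
F tang -2.63 rad 2.17
```

Call:
send_rows --motion '[{"hand": 5, "dp": [0.002, -0.0085, 0.003], "twist": [0, 0, 0]}, {"hand": 5, "dp": [0.002, -0.0085, 0.0028], "twist": [0, 0, 0]}]'

```text
time: 9.05
tool_pos: [0.5245, 0.0107, 0.232]
ee_rot: [0.001, -0.125, 0.992, -0.001]
contact_force: [0.5, 2.0, 0.6]
finger_gap: 0.0103
```

```bash
python3 st.py
```

```text
t 9.05 grasp [0.5243 0.0108 0.2822] along x -0.0019 y,z 0.0649 0.2142 rad 0.2239 ang 1.2767
jaw yaw 104.3 toolz [ 0.003 -0.001 -1.   ] F [0.54 1.97 0.64] gap 0.0103 q [-0.37  0.21  0.33  1.83 -0.07  1.11  1.81]
F tang -1.51 rad 1.12
```

Call:
send_rows --motion '[{"hand": 5, "dp": [0.002, -0.0085, 0.0022], "twist": [0, 0, 0]}, {"hand": 5, "dp": [0.002, -0.0085, 0.0022], "twist": [0, 0, 0]}]'

```text
time: 9.25
tool_pos: [0.5253, 0.0072, 0.2331]
ee_rot: [0.001, -0.125, 0.992, -0.001]
contact_force: [-1.3, 3.2, 3.6]
finger_gap: 0.0107
```

```bash
python3 st.py; python3 - <<'E'
from h import *
w=manip.snapshot("wrist");crop(w,"w7.png",100,80,400,384,2)
b=manip.snapshot("side");crop(b,"si7.png",180,110,310,230,6)
E
```

```text
t 9.25 grasp [0.5252 0.0073 0.2833] along x -0.002 y,z 0.0613 0.2153 rad 0.2238 ang 1.2936
jaw yaw 104.3 toolz [ 0.002 -0.001 -1.   ] F [-1.26  3.18  3.58] gap 0.0107 q [-0.36  0.21  0.33  1.83 -0.07  1.11  1.82]
F tang -2.28 rad 4.38
```

View pics/w7.png

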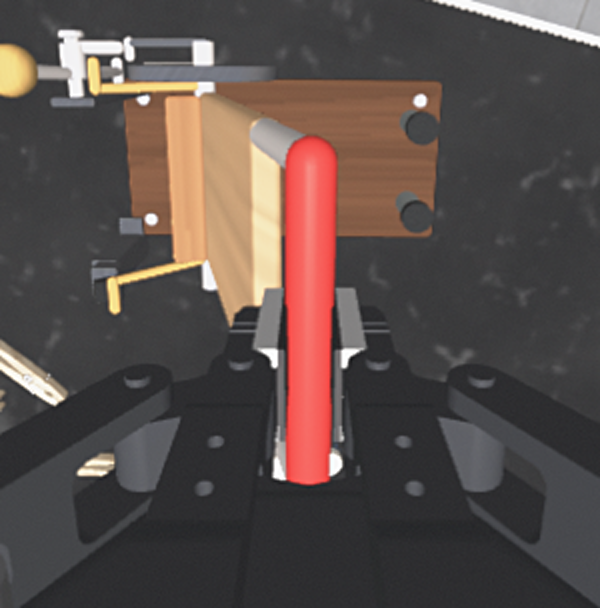

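View pics/si7.png

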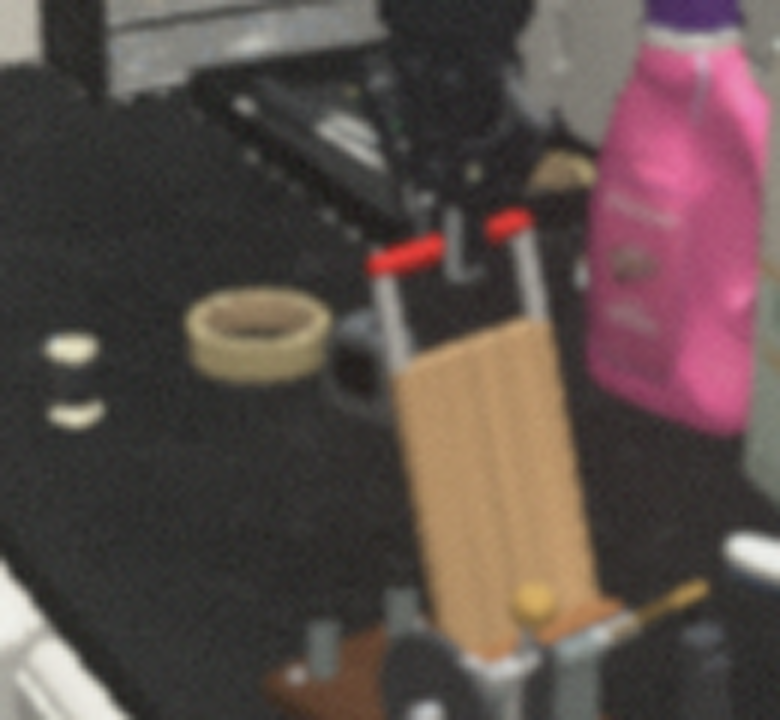

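The wrist view shows the bar held well between the pads. The brass arm (110,285) is close to the buffer block (104,270), so I'll use smaller steps.

Call:
send_rows --motion '[{"hand": 5, "dp": [0.0016, -0.007, 0.0025], "twist": [0, 0, 0]}, {"hand": 5, "dp": [0.0016, -0.007, 0.002], "twist": [0, 0, 0]}]'

```text
time: 9.55
tool_pos: [0.5261, 0.0044, 0.2341]
ee_rot: [0.001, -0.125, 0.992, -0.0]
contact_force: [-3.0, 3.4, 8.8]
finger_gap: 0.0104
```

```bash
python3 st.py
```

```text
t 9.55 grasp [0.5259 0.0044 0.2843] along x -0.002 y,z 0.0583 0.2163 rad 0.224 ang 1.3075
jaw yaw 104.3 toolz [ 0.003 -0.001 -1.   ] F [-2.99  3.38  8.8 ] gap 0.0104 q [-0.36  0.21  0.33  1.83 -0.08  1.11  1.83]
F tang -1.59 rad 9.54
```

```bash
python3 - <<'E'
import numpy as np
from scipy.optimize import least_squares
P=np.array([(.1821,.1241),(.1541,.1589),(.1269,.1826),(.1151,.19),(.1095,.1933),(.1042,.1967),(.0986,.1996),(.0952,.2014),(.0914,.2032),(.0877,.2049),(.0839,.2068),(.0802,.2083),(.0765,.2099),(.0725,.2114),(.0687,.2127),(.0649,.2142),(.0613,.2153),(.0583,.2163)])
r=least_squares(lambda c:np.hypot(*(P-c).T)-.22,[0,0]);print(r.x,np.round(r.fun*1e3,2))
d=P[-1]-r.x;print(np.arctan2(d[1],d[0]));d=P[0]-r.x;print(np.arctan2(d[1],d[0]))
E
```

```text
[-0.00293085  0.0046575 ] [ 0.23  0.11  0.27 -0.27 -0.39 -0.1  -0.2  -0.14 -0.19 -0.2   0.   -0.04
  0.08  0.07  0.03  0.25  0.22  0.32]
1.289173064473716
0.573224674199596
```

Call:
send_rows --motion '[{"hand": 5, "dp": [0.001, -0.003, 0.004], "twist": [0, 0, 0]}, {"hand": 5, "dp": [0.0016, -0.007, 0.0025], "twist": [0, 0, 0]}]'

```text
time: 9.75
tool_pos: [0.5266, 0.0017, 0.2349]
ee_rot: [0.001, -0.125, 0.992, -0.001]
contact_force: [2.0, 2.2, -0.9]
finger_gap: 0.0105
```

```bash
python3 st.py
```

```text
t 9.75 grasp [0.5265 0.0018 0.2851] along x -0.0021 y,z 0.0557 0.2171 rad 0.2241 ang 1.3198
jaw yaw 104.3 toolz [ 0.002 -0.001 -1.   ] F [ 2.01  2.21 -0.86] gap 0.0105 q [-0.35  0.21  0.34  1.83 -0.07  1.12  1.83]
F tang -1.79 rad -0.43
```

Call:
send_rows --motion '[{"hand": 5, "dp": [0.0016, -0.007, 0.0025], "twist": [0, 0, 0]}, {"hand": 5, "dp": [0.0016, -0.007, 0.0022], "twist": [0, 0, 0]}]'

```text
time: 9.95
tool_pos: [0.5274, -0.0014, 0.2358]
ee_rot: [0.001, -0.125, 0.992, -0.001]
contact_force: [1.1, 2.0, -2.1]
finger_gap: 0.0102
```

```bash
python3 st.py
```

```text
t 9.95 grasp [ 0.5272 -0.0013  0.286 ] along x -0.0022 y,z 0.0525 0.218 rad 0.2242 ang 1.3345
jaw yaw 104.3 toolz [ 0.002 -0.002 -1.   ] F [ 1.08  1.97 -2.11] gap 0.0102 q [-0.35  0.21  0.34  1.82 -0.08  1.12  1.84]
F tang -2.08 rad -1.67
```

Call:
send_rows --motion '[{"hand": 5, "dp": [0.0016, -0.007, 0.0018], "twist": [0, 0, 0]}, {"hand": 5, "dp": [0.0016, -0.007, 0.0018], "twist": [0, 0, 0]}]'

```text
time: 10.15
tool_pos: [0.5281, -0.0044, 0.2367]
ee_rot: [0.001, -0.125, 0.992, -0.001]
contact_force: [-1.8, 3.0, 3.0]
finger_gap: 0.0103
```

```bash
python3 st.py
```

```text
t 10.15 grasp [ 0.528  -0.0043  0.2869] along x -0.0022 y,z 0.0494 0.2189 rad 0.2244 ang 1.3489
jaw yaw 104.3 toolz [ 0.003 -0.001 -1.   ] F [-1.77  3.04  3.01] gap 0.0103 q [-0.34  0.21  0.34  1.82 -0.08  1.12  1.84]
F tang -2.65 rad 3.69
```

Call:
send_rows --motion '[{"hand": 5, "dp": [0.0016, -0.007, 0.0022], "twist": [0, 0, 0]}, {"hand": 5, "dp": [0.0016, -0.007, 0.0018], "twist": [0, 0, 0]}]'

```text
time: 10.35
tool_pos: [0.5288, -0.0072, 0.2375]
ee_rot: [0.001, -0.125, 0.992, -0.001]
contact_force: [1.7, 4.4, -3.5]
finger_gap: 0.0099
```

```bash
python3 st.py
```

```text
t 10.35 grasp [ 0.5287 -0.0072  0.2877] along x -0.0023 y,z 0.0464 0.2197 rad 0.2245 ang 1.3625
jaw yaw 104.3 toolz [ 0.002 -0.001 -1.   ] F [ 1.73  4.4  -3.51] gap 0.0099 q [-0.34  0.21  0.34  1.82 -0.08  1.12  1.85]
F tang -4.45 rad -2.65
```

Call:
send_rows --motion '[{"hand": 5, "dp": [0.0014, -0.006, 0.0012], "twist": [0, 0, 0]}]'

```text
time: 10.45
tool_pos: [0.529, -0.0082, 0.2377]
ee_rot: [0.001, -0.125, 0.992, -0.001]
contact_force: [0.8, 5.8, -1.6]
finger_gap: 0.0108
```

```bash
python3 st.py
```

```text
t 10.45 grasp [ 0.5289 -0.0082  0.2879] along x -0.0023 y,z 0.0454 0.2199 rad 0.2245 ang 1.3672
jaw yaw 104.4 toolz [ 0.002 -0.001 -1.   ] F [ 0.85  5.79 -1.6 ] gap 0.0108 q [-0.34  0.21  0.34  1.82 -0.08  1.12  1.85]
F tang -5.6 rad -0.47
```

Call:
send_rows --motion '[{"hand": 5, "dp": [0.0016, -0.007, 0.0014], "twist": [0, 0, 0]}]'

```text
time: 10.55
tool_pos: [0.5292, -0.0092, 0.2379]
ee_rot: [0.001, -0.125, 0.992, -0.0]
contact_force: [-0.1, 5.3, -0.4]
finger_gap: 0.0106
```

```bash
python3 st.py
```

```text
t 10.55 grasp [ 0.5292 -0.0092  0.2881] along x -0.0024 y,z 0.0443 0.2201 rad 0.2245 ang 1.3721
jaw yaw 104.4 toolz [ 0.002 -0.    -1.   ] F [-0.13  5.29 -0.4 ] gap 0.0106 q [-0.34  0.21  0.34  1.82 -0.08  1.12  1.86]
F tang -5.12 rad 0.62
```

Call:
send_rows --motion '[{"hand": 5, "dp": [0.002, -0.008, 0.0016], "twist": [0, 0, 0]}]'

```text
time: 10.65
tool_pos: [0.5295, -0.0103, 0.2381]
ee_rot: [0.001, -0.125, 0.992, 0.0]
contact_force: [-0.1, 7.3, -2.3]
finger_gap: 0.0103
```

```bash
python3 st.py; python3 - <<'E'
from h import *
w=manip.snapshot("wrist");crop(w,"w8.png",100,80,300,230,4)
b=manip.snapshot("side");crop(b,"si8.png",220,170,320,260,7)
E
```

```text
t 10.65 grasp [ 0.5294 -0.0103  0.2883] along x -0.0024 y,z 0.0432 0.2203 rad 0.2245 ang 1.3773
jaw yaw 104.4 toolz [ 0.001  0.    -1.   ] F [-0.11  7.29 -2.34] gap 0.0103 q [-0.33  0.21  0.34  1.82 -0.08  1.13  1.86]
F tang -7.39 rad -0.94
```

View pics/w8.png

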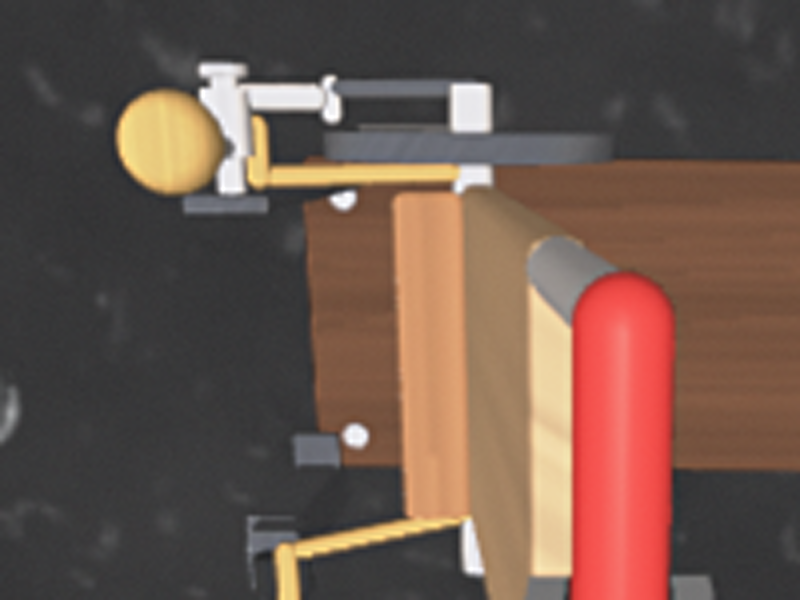

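View pics/si8.png

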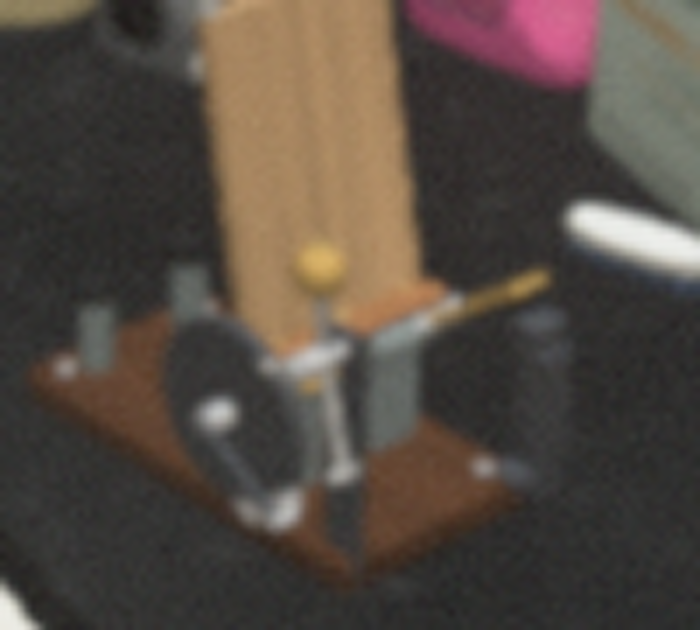

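Call:
send_rows --motion '[{"hand": 5, "dp": [0.002, -0.0085, 0.0016], "twist": [0, 0, 0]}]'

```text
time: 10.85
tool_pos: [0.5297, -0.0112, 0.2384]
ee_rot: [0.0, -0.126, 0.992, 0.001]
contact_force: [0.4, 7.9, -2.9]
finger_gap: 0.0108
```

```bash
python3 st.py
```

```text
t 10.85 grasp [ 0.5296 -0.0112  0.2886] along x -0.0024 y,z 0.0423 0.2206 rad 0.2246 ang 1.3815
jaw yaw 104.4 toolz [ 0.001  0.001 -1.   ] F [ 0.36  7.9  -2.92] gap 0.0108 q [-0.33  0.21  0.34  1.81 -0.08  1.13  1.86]
F tang -7.97 rad -1.45
```

Call:
send_rows --motion '[{"hand": 5, "dp": [0.0016, -0.0085, 0.0014], "twist": [0, 0, 0]}]'

```text
time: 10.95
tool_pos: [0.5298, -0.0119, 0.2385]
ee_rot: [0.0, -0.126, 0.992, 0.001]
contact_force: [0.7, 9.5, -1.4]
finger_gap: 0.0103
```

```bash
python3 st.py; python3 - <<'E'
from h import *
b=manip.snapshot("side");crop(b,"si9.png",220,170,320,260,7)
E
```

```text
t 10.95 grasp [ 0.5298 -0.012   0.2887] along x -0.0025 y,z 0.0414 0.2207 rad 0.2246 ang 1.3852
jaw yaw 104.5 toolz [ 0.     0.002 -1.   ] F [ 0.7   9.49 -1.44] gap 0.0103 q [-0.33  0.21  0.34  1.81 -0.08  1.13  1.87]
F tang -9.11 rad 0.25
```

View pics/si9.png

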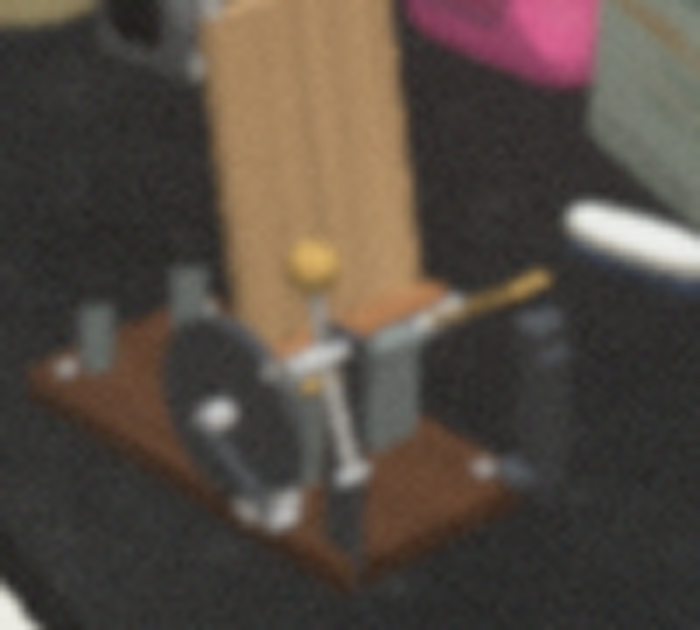

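The brass ball has moved slightly, from (320,265) to (313,260). I'll hold light pressure and watch it.

Call:
send_rows --motion '[{"hand": 5, "dp": [0.001, -0.0065, 0.001], "twist": [0, 0, 0]}, {"hand": 5, "dp": [0.001, -0.006, 0.001], "twist": [0, 0, 0]}]'

```text
time: 11.2
tool_pos: [0.5299, -0.0124, 0.2387]
ee_rot: [-0.0, -0.127, 0.992, 0.003]
contact_force: [0.7, 8.6, -2.0]
finger_gap: 0.0106
```

```bash
python3 st.py; python3 - <<'E'
from h import *
b=manip.snapshot("side");crop(b,"si10.png",220,170,320,260,7)
E
```

```text
t 11.2 grasp [ 0.5299 -0.0127  0.2889] along x -0.0025 y,z 0.0408 0.2209 rad 0.2246 ang 1.3882
jaw yaw 104.6 toolz [-0.001  0.005 -1.   ] F [ 0.68  8.62 -2.02] gap 0.0106 q [-0.33  0.22  0.34  1.81 -0.09  1.13  1.87]
F tang -8.39 rad -0.51
```

View pics/si10.png

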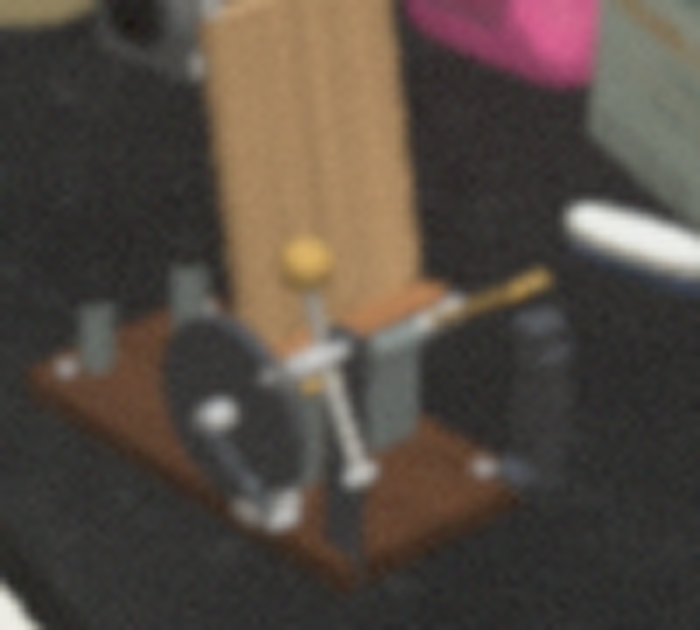

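Call:
send_rows --motion '[{"hand": 5, "dp": [0.001, -0.0055, 0.001], "twist": [-0.04, 0, 0]}, {"hand": 5, "dp": [0.001, -0.0055, 0.001], "twist": [0, 0, 0]}]'

```text
time: 11.45
tool_pos: [0.5299, -0.0127, 0.2389]
ee_rot: [-0.001, -0.128, 0.992, 0.002]
contact_force: [0.6, 8.1, -3.8]
finger_gap: 0.0102
```

```bash
python3 st.py; python3 - <<'E'
from h import *
b=manip.snapshot("side");crop(b,"si11.png",220,170,320,260,7)
E
```

```text
t 11.45 grasp [ 0.53   -0.0128  0.2891] along x -0.0024 y,z 0.0406 0.2211 rad 0.2248 ang 1.3892
jaw yaw 104.7 toolz [-0.002  0.003 -1.   ] F [ 0.56  8.1  -3.76] gap 0.0102 q [-0.33  0.22  0.34  1.81 -0.08  1.13  1.87]
F tang -8.24 rad -2.31
```

View pics/si11.png

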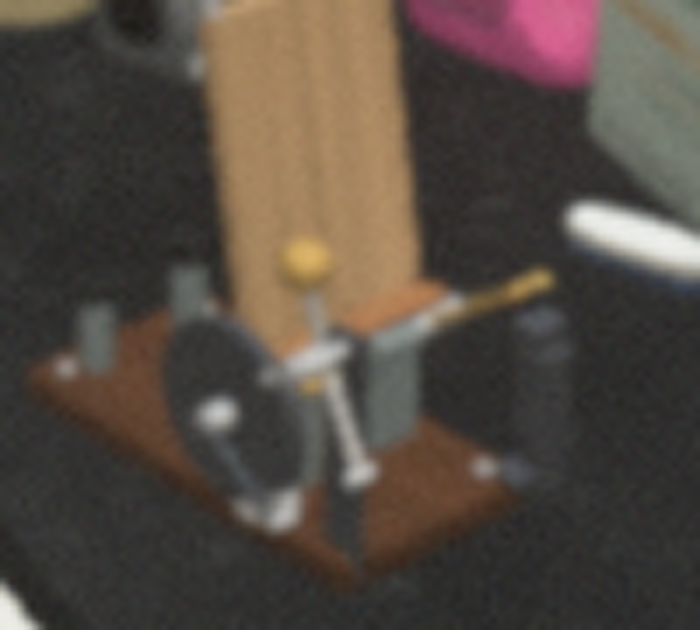

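The pawl now appears thrown: the ball has settled at (306,260) and the rod leans the other way. Before lowering, I'll refit the arc centre and check how far the tape measure is from where the flat handle will be.

```bash
sed -i 's/hg=np.array(\[.5427,-.0515,.068\])/hg=np.array([.5427,-.0515,.068])-.0025*yv+np.array([0,0,.004])/' st.py
python3 - <<'E'
from h import *
a=manip.snapshot("scene");b=manip.snapshot("side")
print("tape meas",plane(a,(188,162),.05), "bottom near corner",plane(a,(170+170/6,125+268/6),0),plane(a,(170+75/6,125+265/6),0))
crop(a,"sc12.png",140,120,310,260,4)
E
python3 st.py 1.36 1.33 1.29 1.25 1.21 1.17 1.13 1.09
```

```text
tape meas [0.65166486 0.37598039 0.05      ] bottom near corner [0.67777615 0.35403615 0.        ] [0.64797082 0.40444414 0.        ]
t 11.6 grasp [ 0.5301 -0.0129  0.2891] along x -0.0024 y,z 0.0431 0.2171 rad 0.2213 ang 1.375
jaw yaw 104.7 toolz [-0.002  0.003 -1.   ] F [-0.56  8.8  -1.58] gap 0.0103 q [-0.33  0.22  0.34  1.81 -0.08  1.13  1.87]
F tang -8.79 rad 0.13
1.36 [0.0078, 0.0174, -0.0098]
1.33 [-0.0082, 0.0311, -0.0074]
1.29 [-0.0108, 0.0411, -0.0113]
1.25 [-0.0107, 0.0406, -0.013]
1.21 [-0.0105, 0.0401, -0.0147]
1.17 [-0.0104, 0.0395, -0.0164]
1.13 [-0.0102, 0.0388, -0.018]
1.09 [-0.01, 0.0381, -0.0196]
```

View pics/sc12.png

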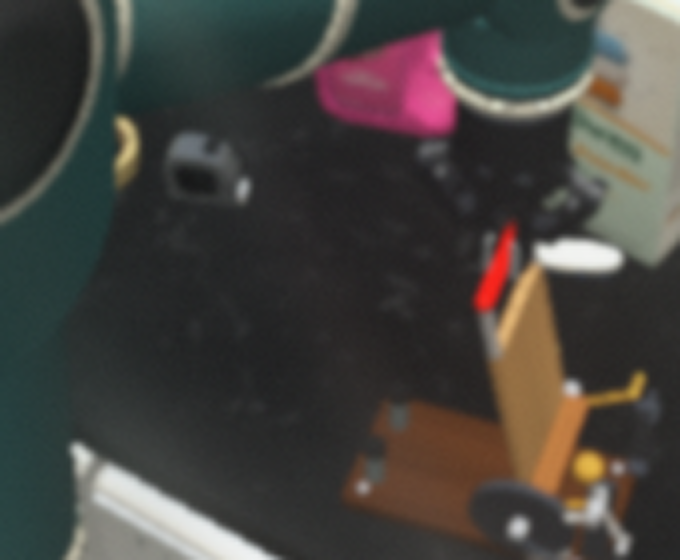

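Call:
send_rows --motion '[{"hand": 5, "dp": [-0.003, 0.017, -0.004], "twist": [0, 0, 0]}, {"hand": 5, "dp": [-0.007, 0.028, -0.007], "twist": [0, 0, 0]}, {"hand": 5, "dp": [-0.009, 0.034, -0.0095], "twist": [0, 0, 0]}, {"hand": 5, "dp": [-0.009, 0.034, -0.011], "twist": [0, 0, 0]}]'

```text
time: 12.0
tool_pos: [0.5246, 0.0097, 0.233]
ee_rot: [-0.0, -0.127, 0.992, 0.001]
contact_force: [1.6, -0.6, 2.9]
finger_gap: 0.0107
```

```bash
python3 st.py 1.19 1.15 1.11 1.07 1.03 .99
```

```text
t 12.0 grasp [0.5246 0.0096 0.2832] along x -0.002 y,z 0.0662 0.2112 rad 0.2214 ang 1.267
jaw yaw 104.6 toolz [-0.001  0.002 -1.   ] F [ 1.64 -0.61  2.88] gap 0.0107 q [-0.36  0.21  0.33  1.83 -0.08  1.11  1.82]
F tang 1.82 rad 2.45
1.19 [-0.0103, 0.0775, -0.0349]
1.15 [-0.0103, 0.0392, -0.0172]
1.11 [-0.0101, 0.0385, -0.0188]
1.07 [-0.0099, 0.0377, -0.0203]
1.03 [-0.0097, 0.0369, -0.0219]
0.99 [-0.0095, 0.036, -0.0234]
```

Call:
send_rows --motion '[{"hand": 5, "dp": [-0.0105, 0.04, -0.013], "twist": [0, 0, 0]}, {"hand": 5, "dp": [-0.0105, 0.04, -0.015], "twist": [0, 0, 0]}, {"hand": 5, "dp": [-0.0105, 0.0395, -0.017], "twist": [0, 0, 0]}, {"hand": 5, "dp": [-0.0102, 0.0385, -0.0185], "twist": [0, 0, 0]}, {"hand": 5, "dp": [-0.01, 0.0375, -0.02], "twist": [0, 0, 0]}, {"hand": 5, "dp": [-0.0098, 0.037, -0.0215], "twist": [0, 0, 0]}]'

```text
time: 12.6
tool_pos: [0.5122, 0.06, 0.2107]
ee_rot: [0.001, -0.127, 0.992, 0.0]
contact_force: [6.8, -2.2, -5.4]
finger_gap: 0.0103
```

```bash
python3 st.py 1.02 .98 .94 .9 .86 .82
```

```text
t 12.6 grasp [0.5121 0.06   0.2609] along x -0.0013 y,z 0.118 0.1889 rad 0.2227 ang 1.0122
jaw yaw 104.6 toolz [ 0.002  0.001 -1.   ] F [ 6.81 -2.16 -5.36] gap 0.0103 q [-0.43  0.21  0.29  1.88 -0.07  1.06  1.72]
F tang 0.4 rad -6.57
1.02 [0.0099, -0.0126, -0.007]
0.98 [-0.0094, 0.0358, -0.0238]
0.94 [-0.0092, 0.0349, -0.0252]
0.9 [-0.0089, 0.0338, -0.0267]
0.86 [-0.0086, 0.0328, -0.028]
0.82 [-0.0083, 0.0317, -0.0294]
```

Call:
send_rows --motion '[{"hand": 5, "dp": [-0.004, 0.031, -0.032], "twist": [0, 0, 0]}, {"hand": 5, "dp": [-0.008, 0.034, -0.0255], "twist": [0, 0, 0]}, {"hand": 5, "dp": [-0.008, 0.0335, -0.027], "twist": [0, 0, 0]}, {"hand": 5, "dp": [-0.008, 0.0325, -0.028], "twist": [0, 0, 0]}]'

```text
time: 13.0
tool_pos: [0.5048, 0.0909, 0.1869]
ee_rot: [0.0, -0.129, 0.992, 0.002]
contact_force: [4.3, -0.7, -1.3]
finger_gap: 0.0108
```

```bash
python3 st.py .82 .78 .74 .7 .66 .62
```

```text
t 13.0 grasp [0.5048 0.0907 0.2371] along x -0.0005 y,z 0.1496 0.1651 rad 0.2228 ang 0.8344
jaw yaw 104.8 toolz [ 0.     0.004 -1.   ] F [ 4.32 -0.72 -1.29] gap 0.0108 q [-0.47  0.23  0.27  1.91 -0.08  1.01  1.66]
F tang 0.46 rad -2.17
0.82 [0.0022, 0.0026, -0.0212]
0.78 [-0.008, 0.0305, -0.0307]
0.74 [-0.0077, 0.0293, -0.0319]
0.7 [-0.0074, 0.0281, -0.0331]
0.66 [-0.007, 0.0268, -0.0342]
0.62 [-0.0067, 0.0254, -0.0353]
```

Call:
send_rows --motion '[{"hand": 5, "dp": [-0.004, 0.027, -0.033], "twist": [0, 0, 0]}, {"hand": 5, "dp": [-0.007, 0.029, -0.032], "twist": [0, 0, 0]}, {"hand": 5, "dp": [-0.007, 0.028, -0.033], "twist": [0, 0, 0]}]'

```text
time: 13.3
tool_pos: [0.4998, 0.1107, 0.1657]
ee_rot: [-0.0, -0.129, 0.992, 0.003]
contact_force: [3.0, 0.5, 1.7]
finger_gap: 0.0103
```

```bash
python3 st.py .68 .64 .6 .56 .52 .48
```

```text
t 13.3 grasp [0.4999 0.1105 0.2159] along x -0.0003 y,z 0.17 0.1439 rad 0.2227 ang 0.7025
jaw yaw 104.8 toolz [-0.002  0.005 -1.   ] F [2.97 0.54 1.65] gap 0.0103 q [-0.49  0.26  0.26  1.93 -0.09  0.96  1.63]
F tang 1.41 rad 0.89
0.68 [-0.0, 0.0052, -0.028]
0.64 [-0.0069, 0.0261, -0.0348]
0.6 [-0.0065, 0.0247, -0.0358]
0.56 [-0.0061, 0.0233, -0.0368]
0.52 [-0.0057, 0.0219, -0.0377]
0.48 [-0.0054, 0.0204, -0.0386]
```

Call:
send_rows --motion '[{"hand": 5, "dp": [-0.003, 0.022, -0.035], "twist": [-0.03, 0, 0]}, {"hand": 5, "dp": [-0.006, 0.026, -0.036], "twist": [0, 0, 0]}, {"hand": 5, "dp": [-0.006, 0.0245, -0.0365], "twist": [0, 0, 0]}, {"hand": 5, "dp": [-0.006, 0.023, -0.037], "twist": [0, 0, 0]}, {"hand": 5, "dp": [-0.006, 0.022, -0.038], "twist": [0, 0, 0]}]'

```text
time: 13.8
tool_pos: [0.4934, 0.1365, 0.1258]
ee_rot: [-0.001, -0.129, 0.992, 0.001]
contact_force: [2.9, 1.4, 0.4]
finger_gap: 0.0106
```

```bash
python3 st.py .44 .4 .36 .32 .28 .24
```

```text
t 13.8 grasp [0.4935 0.1364 0.176 ] along x 0.0002 y,z 0.1967 0.104 rad 0.2225 ang 0.4862
jaw yaw 104.8 toolz [-0.003  0.002 -1.   ] F [2.9  1.39 0.38] gap 0.0106 q [-0.53  0.31  0.23  1.97 -0.1   0.88  1.59]
F tang 0.05 rad 0.72
0.44 [-0.0036, 0.0107, -0.0513]
0.4 [-0.0046, 0.0173, -0.0402]
0.36 [-0.0041, 0.0158, -0.0409]
0.32 [-0.0037, 0.0142, -0.0415]
0.28 [-0.0033, 0.0126, -0.042]
0.24 [-0.0029, 0.0109, -0.0425]
```

Call:
send_rows --motion '[{"hand": 5, "dp": [-0.003, 0.018, -0.039], "twist": [0, 0, 0]}, {"hand": 5, "dp": [-0.0045, 0.018, -0.04], "twist": [0, 0, 0]}, {"hand": 5, "dp": [-0.004, 0.0165, -0.04], "twist": [0, 0, 0]}, {"hand": 5, "dp": [-0.004, 0.015, -0.041], "twist": [0, 0, 0]}, {"hand": 5, "dp": [-0.0035, 0.0135, -0.041], "twist": [0, 0, 0]}]'

```text
time: 14.3
tool_pos: [0.489, 0.1536, 0.0817]
ee_rot: [-0.001, -0.129, 0.992, 0.001]
contact_force: [4.3, -4.0, -1.3]
finger_gap: 0.0103
```

```bash
python3 st.py .22 .18 .14 .1 .06
```

```text
t 14.3 grasp [0.4892 0.1535 0.1319] along x 0.0003 y,z 0.2143 0.0599 rad 0.2225 ang 0.2724
jaw yaw 104.8 toolz [-0.003  0.001 -1.   ] F [ 4.3  -3.95 -1.34] gap 0.0103 q [-0.54  0.38  0.22  2.   -0.12  0.78  1.57]
F tang 0.03 rad -5.09
0.22 [-0.002, 0.001, -0.0593]
0.18 [-0.0022, 0.0085, -0.0431]
0.14 [-0.0018, 0.0068, -0.0434]
0.1 [-0.0013, 0.0051, -0.0437]
0.06 [-0.0009, 0.0034, -0.0439]
```

Call:
send_rows --motion '[{"hand": 5, "dp": [-0.001, 0.006, -0.041], "twist": [0, 0, 0]}, {"hand": 5, "dp": [-0.002, 0.0085, -0.041], "twist": [0, 0, 0]}, {"hand": 5, "dp": [-0.002, 0.0075, -0.041], "twist": [0, 0, 0]}, {"hand": 5, "dp": [-0.0015, 0.006, -0.041], "twist": [0, 0, 0]}, {"hand": 5, "dp": [-0.001, 0.005, -0.036], "twist": [0, 0, 0]}]'

```text
time: 14.8
tool_pos: [0.4872, 0.1606, 0.0378]
ee_rot: [-0.002, -0.129, 0.992, 0.001]
contact_force: [4.1, -4.9, -1.2]
finger_gap: 0.01
```

```bash
python3 st.py
```

```text
t 14.8 grasp [0.4874 0.1606 0.088 ] along x 0.0004 y,z 0.2216 0.016 rad 0.2222 ang 0.0722
jaw yaw 104.8 toolz [-0.004  0.001 -1.   ] F [ 4.12 -4.9  -1.15] gap 0.01 q [-0.54  0.45  0.2   2.02 -0.14  0.69  1.58]
F tang -0.73 rad -5.85
```

Call:
send_rows --motion '[{"hand": 5, "dp": [0, -0.002, -0.018], "twist": [0, 0, 0]}, {"hand": 5, "dp": [0, 0.001, -0.018], "twist": [0, 0, 0]}, {"hand": 5, "dp": [0, 0.001, -0.018], "twist": [0, 0, 0]}]'

```text
time: 15.1
tool_pos: [0.4872, 0.1609, 0.0256]
ee_rot: [-0.002, -0.129, 0.992, 0.001]
contact_force: [2.0, -1.5, -0.8]
finger_gap: 0.0103
```

```bash
python3 st.py
```

```text
t 15.1 grasp [0.4874 0.1609 0.0758] along x 0.0005 y,z 0.2219 0.0038 rad 0.222 ang 0.017
jaw yaw 104.8 toolz [-0.004  0.001 -1.   ] F [ 2.   -1.47 -0.78] gap 0.0103 q [-0.54  0.47  0.19  2.02 -0.15  0.66  1.58]
F tang -0.75 rad -1.94
```

Call:
send_rows --motion '[{"hand": 5, "dp": [0, 0, -0.011], "twist": [0, 0, 0]}, {"hand": 5, "dp": [0, 0, -0.01], "twist": [0, 0, 0]}]'

```text
time: 15.3
tool_pos: [0.4878, 0.1612, 0.0235]
ee_rot: [-0.001, -0.128, 0.992, 0.001]
contact_force: [-5.7, -1.8, 39.2]
finger_gap: 0.0103
```

```bash
python3 st.py
```

```text
t 15.3 grasp [0.488  0.1611 0.0737] along x 0.0011 y,z 0.222 0.0017 rad 0.222 ang 0.0076
jaw yaw 104.7 toolz [-0.003  0.003 -1.   ] F [-5.67 -1.76 39.21] gap 0.0103 q [-0.53  0.48  0.19  2.02 -0.15  0.66  1.58]
F tang 39.21 rad 0.03
```

The board is down flat with firm contact, so I'll ease the pressure straight away.

Call:
send_rows --motion '[{"hand": 5, "dp": [0, 0, 0.002], "twist": [0, 0, 0]}]'

```text
time: 15.4
tool_pos: [0.4879, 0.1613, 0.0244]
ee_rot: [-0.001, -0.128, 0.992, 0.002]
contact_force: [1.1, 0.6, -3.1]
finger_gap: 0.0103
```

```bash
python3 st.py; python3 - <<'E'
from h import *
b=manip.snapshot("side");crop(b,"si13.png",190,140,320,260,6)
E
```

```text
t 15.4 grasp [0.488  0.1611 0.0746] along x 0.0011 y,z 0.222 0.0026 rad 0.222 ang 0.0117
jaw yaw 104.7 toolz [-0.003  0.003 -1.   ] F [ 1.11  0.58 -3.06] gap 0.0103 q [-0.53  0.48  0.19  2.02 -0.15  0.66  1.58]
F tang -3.06 rad 0.25
```

View pics/si13.png

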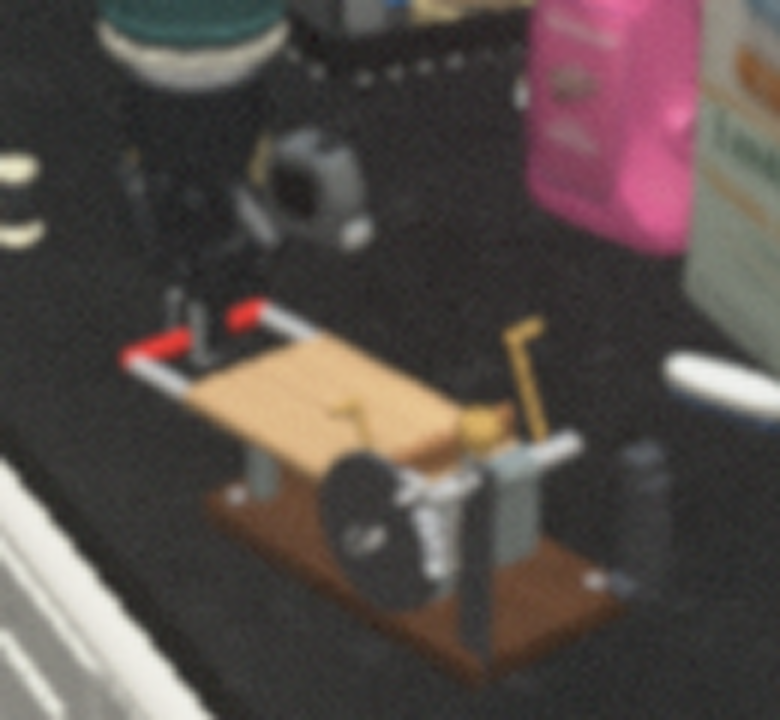

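The board lies flat on its posts, and the ball is back at full-frame (270,211), its original set position. Next I'll raise it past the first notch to about 0.32 rad.

```bash
python3 st.py .05 .09 .13 .17 .21 .25 .29 .32
```

```text
t 15.45 grasp [0.488  0.1611 0.0746] along x 0.0011 y,z 0.222 0.0026 rad 0.222 ang 0.0116
jaw yaw 104.7 toolz [-0.003  0.003 -1.   ] F [ 1.41  0.39 -2.47] gap 0.0104 q [-0.53  0.48  0.19  2.02 -0.15  0.66  1.58]
F tang -2.47 rad -0.01
0.05 [-0.0024, -0.0129, 0.0421]
0.09 [0.0008, -0.003, 0.0439]
0.13 [0.0012, -0.0047, 0.0437]
0.17 [0.0017, -0.0064, 0.0435]
0.21 [0.0021, -0.008, 0.0432]
0.25 [0.0025, -0.0097, 0.0428]
0.29 [0.003, -0.0113, 0.0424]
0.32 [0.0025, -0.0096, 0.0315]
```

Call:
send_rows --motion '[{"hand": 5, "dp": [0, -0.002, 0.03], "twist": [0, 0, 0]}, {"hand": 5, "dp": [0.0005, -0.003, 0.043], "twist": [0, 0, 0]}, {"hand": 5, "dp": [0.001, -0.0047, 0.0435], "twist": [0, 0, 0]}, {"hand": 5, "dp": [0.0015, -0.0065, 0.0435], "twist": [0, 0, 0]}, {"hand": 5, "dp": [0.002, -0.008, 0.043], "twist": [0, 0, 0]}, {"hand": 5, "dp": [0.0025, -0.0097, 0.043], "twist": [0, 0, 0]}]'

```text
time: 16.05
tool_pos: [0.4892, 0.1554, 0.0764]
ee_rot: [-0.001, -0.129, 0.992, 0.002]
contact_force: [3.7, 1.2, -4.0]
finger_gap: 0.01
```

```bash
python3 st.py .23 .27 .31 
```

```text
t 16.05 grasp [0.4894 0.1552 0.1266] along x 0.0009 y,z 0.2159 0.0546 rad 0.2227 ang 0.2479
jaw yaw 104.8 toolz [-0.003  0.004 -1.   ] F [ 3.74  1.19 -3.96] gap 0.01 q [-0.54  0.39  0.21  2.   -0.12  0.77  1.57]
F tang -3.89 rad -0.78
0.23 [-0.0022, -0.0099, -0.0225]
0.27 [0.0028, -0.0105, 0.0426]
0.31 [0.0032, -0.0122, 0.0422]
```

Call:
send_rows --motion '[{"hand": 5, "dp": [0.002, -0.0115, 0.042], "twist": [0, 0, 0]}, {"hand": 5, "dp": [0.003, -0.012, 0.04], "twist": [0, 0, 0]}, {"hand": 5, "dp": [0, 0, 0], "twist": [0, 0, 0]}, {"hand": 5, "dp": [0, 0, 0], "twist": [0, 0, 0]}]'

```text
time: 16.45
tool_pos: [0.4905, 0.1502, 0.0958]
ee_rot: [-0.001, -0.128, 0.992, 0.003]
contact_force: [2.7, 2.8, -3.3]
finger_gap: 0.0101
```

```bash
python3 st.py .3 .27 .25 .24 .23 
```

```text
t 16.45 grasp [0.4906 0.1499 0.146 ] along x 0.0008 y,z 0.2105 0.074 rad 0.2231 ang 0.338
jaw yaw 104.8 toolz [-0.002  0.005 -1.   ] F [ 2.7   2.78 -3.3 ] gap 0.0101 q [-0.54  0.36  0.22  1.99 -0.11  0.81  1.58]
F tang -3.78 rad 0.8
0.3 [-0.0034, -0.0029, -0.0448]
0.27 [-0.0024, 0.009, -0.0317]
0.25 [-0.0014, 0.0055, -0.0213]
0.24 [-0.0007, 0.0026, -0.0107]
0.23 [-0.0007, 0.0025, -0.0107]
```

Call:
send_rows --motion '[{"hand": 5, "dp": [-0.002, 0.007, -0.03], "twist": [0, 0, 0]}, {"hand": 5, "dp": [-0.002, 0.009, -0.032], "twist": [0, 0, 0]}, {"hand": 5, "dp": [-0.002, 0.007, -0.025], "twist": [0, 0, 0]}, {"hand": 5, "dp": [-0.001, 0.003, -0.01], "twist": [0, 0, 0]}]'

```text
time: 16.85
tool_pos: [0.4891, 0.1559, 0.0743]
ee_rot: [-0.001, -0.129, 0.992, 0.003]
contact_force: [3.5, 1.7, -0.2]
finger_gap: 0.0101
```

```bash
python3 st.py 
```

```text
t 16.85 grasp [0.4892 0.1557 0.1245] along x 0.0009 y,z 0.2164 0.0525 rad 0.2227 ang 0.2379
jaw yaw 104.8 toolz [-0.002  0.005 -1.   ] F [ 3.5   1.68 -0.22] gap 0.0101 q [-0.54  0.39  0.21  2.   -0.12  0.76  1.57]
F tang -0.38 rad 0.66
```

Call:
send_rows --motion '[{"hand": 5, "dp": [0, 0.001, -0.006], "twist": [0, 0, 0]}, {"hand": 5, "dp": [0, 0.001, -0.006], "twist": [0, 0, 0]}]'

```text
time: 17.05
tool_pos: [0.489, 0.1565, 0.0712]
ee_rot: [-0.001, -0.129, 0.992, 0.002]
contact_force: [0.5, 3.0, 2.2]
finger_gap: 0.0103
```

```bash
python3 st.py 
```

```text
t 17.05 grasp [0.4891 0.1563 0.1214] along x 0.0009 y,z 0.217 0.0494 rad 0.2226 ang 0.2237
jaw yaw 104.8 toolz [-0.002  0.005 -1.   ] F [0.46 2.96 2.19] gap 0.0103 q [-0.54  0.39  0.21  2.   -0.12  0.76  1.57]
F tang 1.52 rad 3.16
```

Call:
send_rows --motion '[{"hand": 5, "dp": [0, -0.001, -0.004], "twist": [0, 0, 0]}]'

```text
time: 17.15
tool_pos: [0.4889, 0.1567, 0.0703]
ee_rot: [-0.001, -0.129, 0.992, 0.003]
contact_force: [0.7, 5.2, 3.5]
finger_gap: 0.0104
```

```bash
python3 st.py; python3 - <<'E'
from h import *
b=manip.snapshot("side");crop(b,"si14.png",190,140,320,260,6)
E
```

```text
t 17.15 grasp [0.4891 0.1564 0.1205] along x 0.0009 y,z 0.2172 0.0485 rad 0.2225 ang 0.2199
jaw yaw 104.8 toolz [-0.002  0.005 -1.   ] F [0.68 5.25 3.5 ] gap 0.0104 q [-0.54  0.4   0.21  2.   -0.13  0.76  1.57]
F tang 2.35 rad 5.55
```

View pics/si14.png

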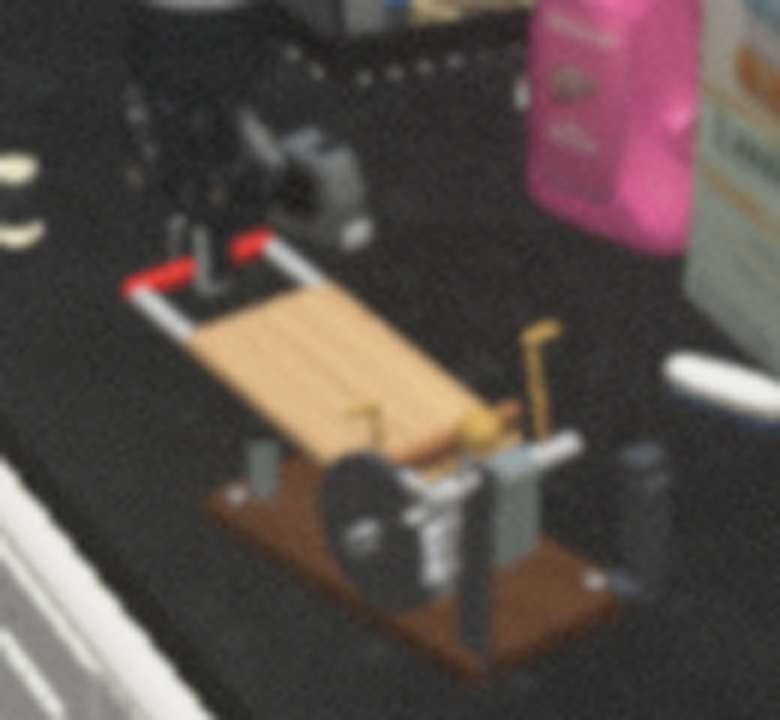

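Call:
send_rows --motion '[{"hand": 5, "dp": [0, -0.002, -0.005], "twist": [0, 0, 0]}]'

```text
time: 17.3
tool_pos: [0.4889, 0.1568, 0.0695]
ee_rot: [-0.001, -0.129, 0.992, 0.003]
contact_force: [-0.7, 7.1, 2.9]
finger_gap: 0.0106
```

```bash
python3 st.py
```

```text
t 17.3 grasp [0.489  0.1565 0.1197] along x 0.0009 y,z 0.2173 0.0477 rad 0.2225 ang 0.2162
jaw yaw 104.9 toolz [-0.002  0.006 -1.   ] F [-0.71  7.1   2.9 ] gap 0.0106 q [-0.54  0.4   0.21  2.   -0.13  0.75  1.58]
F tang 1.32 rad 7.51
```

Call:
send_rows --motion '[{"hand": 5, "dp": [0, 0.003, -0.005], "twist": [-0.04, 0, 0]}]'

```text
time: 17.4
tool_pos: [0.4889, 0.157, 0.0686]
ee_rot: [-0.001, -0.129, 0.992, 0.001]
contact_force: [1.2, -4.4, 1.7]
finger_gap: 0.0104
```

```bash
python3 st.py
```

```text
t 17.4 grasp [0.489  0.1569 0.1188] along x 0.001 y,z 0.2177 0.0468 rad 0.2227 ang 0.212
jaw yaw 104.8 toolz [-0.002  0.001 -1.   ] F [ 1.17 -4.45  1.72] gap 0.0104 q [-0.54  0.4   0.21  2.   -0.12  0.75  1.57]
F tang 2.65 rad -4.13
```

Call:
send_rows --motion '[{"hand": 5, "dp": [0, 0, -0.005], "twist": [0, 0, 0]}]'

```text
time: 17.5
tool_pos: [0.4889, 0.157, 0.0677]
ee_rot: [-0.001, -0.129, 0.992, 0.001]
contact_force: [-0.9, 4.5, 6.2]
finger_gap: 0.0101
```

```bash
python3 st.py
```

```text
t 17.5 grasp [0.489  0.157  0.1179] along x 0.001 y,z 0.2177 0.0459 rad 0.2225 ang 0.2079
jaw yaw 104.8 toolz [-0.002  0.001 -1.   ] F [-0.89  4.52  6.23] gap 0.0101 q [-0.54  0.4   0.21  2.   -0.12  0.75  1.57]
F tang 5.14 rad 5.78
```

Call:
send_rows --motion '[{"hand": 5, "dp": [0, 0.001, -0.005], "twist": [0, 0, 0]}]'

```text
time: 17.6
tool_pos: [0.4888, 0.1572, 0.0668]
ee_rot: [-0.001, -0.129, 0.992, 0.001]
contact_force: [-1.7, 1.4, 7.1]
finger_gap: 0.0101
```

```bash
python3 st.py; python3 - <<'E'
from h import *
b=manip.snapshot("side");a=manip.snapshot("scene");crop(b,"si15.png",230,190,310,260,8)
w=manip.snapshot("wrist");crop(w,"w15.png",0,0,512,384,1.5)
E
```

```text
t 17.6 grasp [0.4889 0.1571 0.117 ] along x 0.001 y,z 0.2179 0.045 rad 0.2225 ang 0.2038
jaw yaw 104.8 toolz [-0.002  0.001 -1.   ] F [-1.72  1.39  7.13] gap 0.0101 q [-0.54  0.4   0.21  2.   -0.12  0.75  1.57]
F tang 6.63 rad 3.19
```

View pics/si15.png

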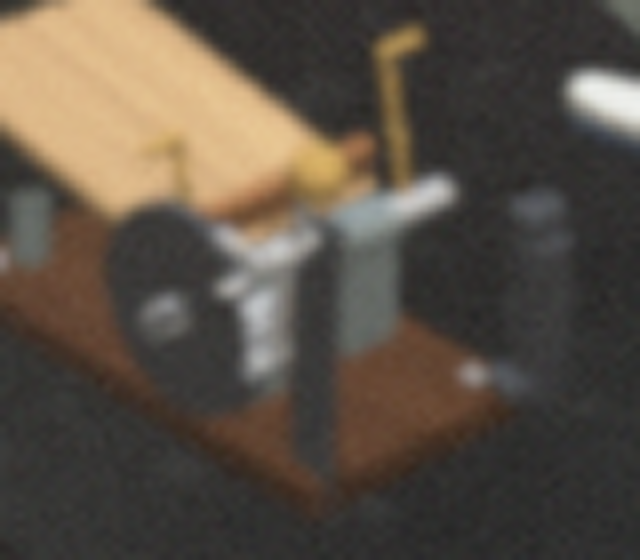

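View pics/w15.png

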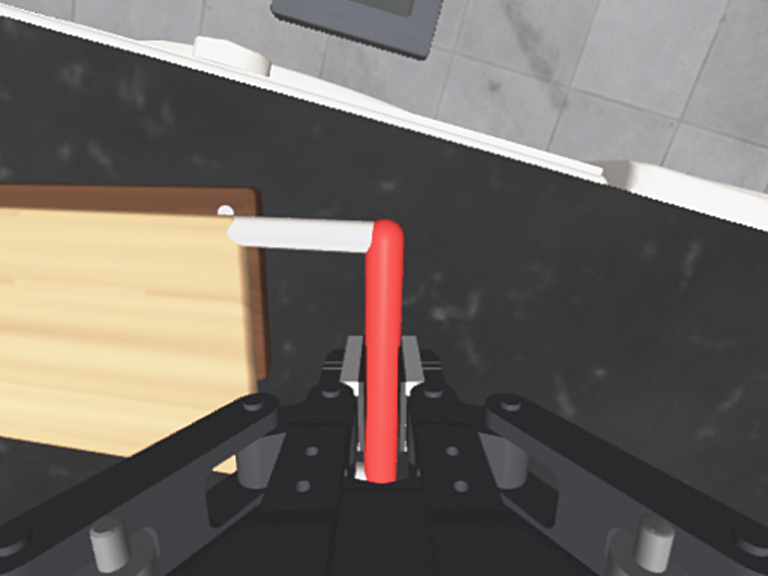

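Call:
send_rows --motion '[{"hand": 5, "dp": [0, 0.001, -0.006], "twist": [0, 0, 0]}]'

```text
time: 17.85
tool_pos: [0.4888, 0.1574, 0.0659]
ee_rot: [-0.001, -0.129, 0.992, 0.001]
contact_force: [-1.6, 1.0, 8.9]
finger_gap: 0.0105
```

```bash
python3 st.py
```

```text
t 17.85 grasp [0.4889 0.1573 0.1161] along x 0.001 y,z 0.2181 0.0441 rad 0.2225 ang 0.1996
jaw yaw 104.8 toolz [-0.003  0.001 -1.   ] F [-1.64  1.02  8.89] gap 0.0105 q [-0.54  0.4   0.21  2.   -0.12  0.75  1.57]
F tang 8.43 rad 3.14
```

Resistance has built to about 9 N upward since z≈0.071, which is where the notch was expected. The pawl is carrying the board, so I'll ease the load off and then open.

Call:
send_rows --motion '[{"hand": 5, "dp": [0, -0.001, 0.006], "twist": [0, 0, 0]}, {"hand": 5, "dp": [0, 0, 0.001], "twist": [0, 0, 0]}]' --squeeze 20

```text
time: 18.05
tool_pos: [0.4888, 0.1571, 0.0676]
ee_rot: [-0.001, -0.129, 0.992, 0.001]
contact_force: [0.3, 1.4, 4.3]
finger_gap: 0.0105
```

```bash
python3 st.py;python3 - <<'E'
from h import *
b=manip.snapshot("side");a=manip.snapshot("scene");crop(b,"si16.png",190,140,320,260,6);crop(a,"sc16.png",180,140,310,260,6)
E
```

```text
t 18.05 grasp [0.489  0.157  0.1178] along x 0.001 y,z 0.2178 0.0458 rad 0.2225 ang 0.2072
jaw yaw 104.8 toolz [-0.002  0.001 -1.   ] F [0.35 1.41 4.33] gap 0.0105 q [-0.54  0.4   0.21  2.   -0.12  0.75  1.57]
F tang 3.98 rad 2.14
```

View pics/si16.png

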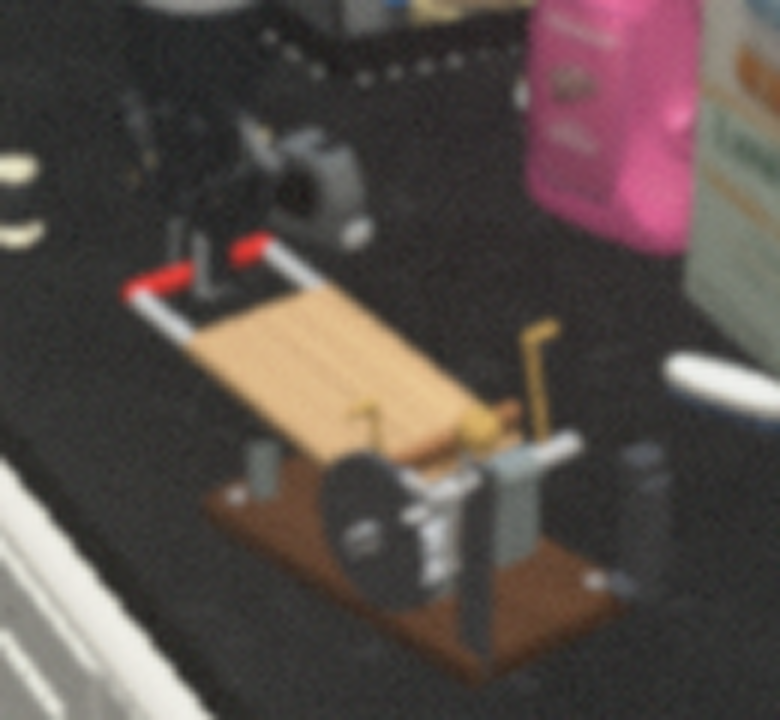

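View pics/sc16.png

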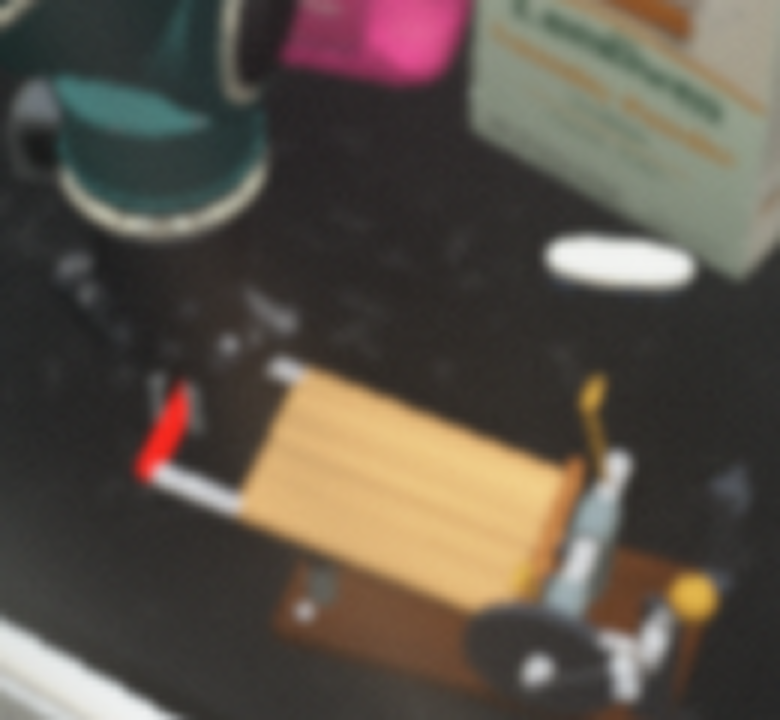

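Call:
send_rows --motion '[{"hand": 5, "dp": [0, 0, 0.004], "twist": [0, 0, 0]}, {"hand": 13, "dp": [0, 0, 0], "twist": [0, 0, 0]}, {"hand": 16, "dp": [0, 0, 0], "twist": [0, 0, 0]}]'

```text
time: 18.45
tool_pos: [0.4883, 0.1564, 0.0682]
ee_rot: [-0.002, -0.129, 0.992, 0.0]
contact_force: [0.3, 0.1, -0.4]
finger_gap: 0.0162
```

```bash
python3 st.py;python3 - <<'E'
from h import *
b=manip.snapshot("side");crop(b,"si17.png",190,140,320,260,6)
E
```

```text
t 18.45 grasp [0.4885 0.1564 0.1184] along x 0.0004 y,z 0.2173 0.0464 rad 0.2222 ang 0.2102
jaw yaw 104.8 toolz [-0.004  0.    -1.   ] F [ 0.26  0.05 -0.38] gap 0.0162 q [-0.54  0.4   0.21  2.   -0.12  0.75  1.57]
F tang -0.37 rad -0.09
```

View pics/si17.png

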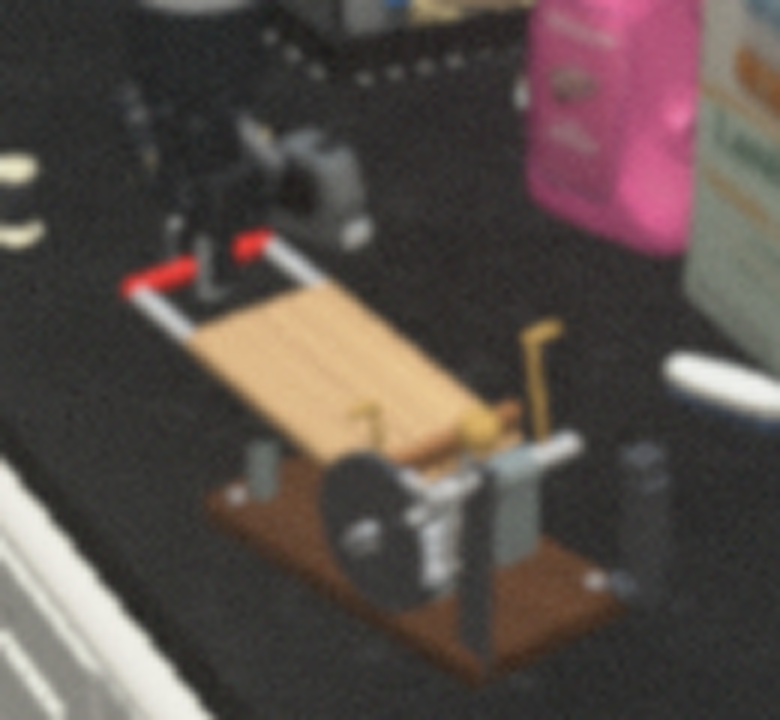

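Released, the board stays on the notch with zero force at the wrist. I'll open wider and withdraw straight up.

Call:
send_rows --motion '[{"hand": 34, "dp": [0, 0, 0], "twist": [0, 0, 0]}, {"hand": 34, "dp": [0, 0, 0], "twist": [0, 0, 0]}, {"hand": 34, "dp": [0, 0, 0], "twist": [0, 0, 0]}, {"hand": 34, "dp": [0, 0, 0.05], "twist": [0, 0, 0]}, {"hand": 34, "dp": [0, 0, 0.1], "twist": [0, 0, 0]}, {"hand": 34, "dp": [0, 0, 0.15], "twist": [0, 0, 0]}, {"hand": 34, "dp": [0, 0, 0.2], "twist": [0, 0, 0]}, {"hand": 34, "dp": [0, 0, 0.2], "twist": [0, 0, 0]}]'

```text
time: 19.3
tool_pos: [0.4844, 0.1543, 0.2103]
ee_rot: [-0.006, -0.129, 0.992, -0.001]
contact_force: [0.2, 1.3, -0.7]
finger_gap: 0.0339
```

Call:
send_rows --motion '[{"hand": 34, "dp": [0, 0, 0.2], "twist": [0, 0, 0]}, {"hand": 34, "dp": [0, 0, 0], "twist": [0, 0, 0]}, {"hand": 34, "dp": [0, 0, 0], "twist": [0, 0, 0]}]'

```text
time: 19.6
tool_pos: [0.4859, 0.1545, 0.2597]
ee_rot: [-0.002, -0.128, 0.992, 0.0]
contact_force: [-0.3, -0.8, -1.1]
finger_gap: 0.034
```

```bash
python3 st.py;python3 - <<'E'
from h import *
b=manip.snapshot("side");a=manip.snapshot("scene");crop(b,"si18.png",130,110,320,260,4);crop(a,"sc18.png",130,110,330,260,4)
def cen(d):
    h=cv2.cvtColor(d["frame"],cv2.COLOR_RGB2HSV);m=(((h[...,0]<6)|(h[...,0]>174))&(h[...,1]>150)&(h[...,2]>100)).astype(np.uint8)
    n,l,st,c=cv2.connectedComponentsWithStats(m);return c[1+st[1:,4].argmax()]
X,e=tri([ray(a,cen(a)),ray(b,cen(b))]);print(X,e,np.arcsin((X[2]-.068)/.22))
E
```

```text
t 19.6 grasp [0.4861 0.1546 0.3099] along x -0.0024 y,z 0.2161 0.2379 rad 0.3214 ang 0.8333
jaw yaw 104.7 toolz [-0.004 -0.    -1.   ] F [-0.34 -0.78 -1.07] gap 0.034 q [-0.59  0.16  0.25  1.83 -0.04  1.17  1.5 ]
F tang -0.22 rad -1.24
[0.48779902 0.15661319 0.1143634 ] [np.float64(0.00024774536033268953), np.float64(0.0002477453603326651)] 0.21233467023726826
```

View pics/si18.png

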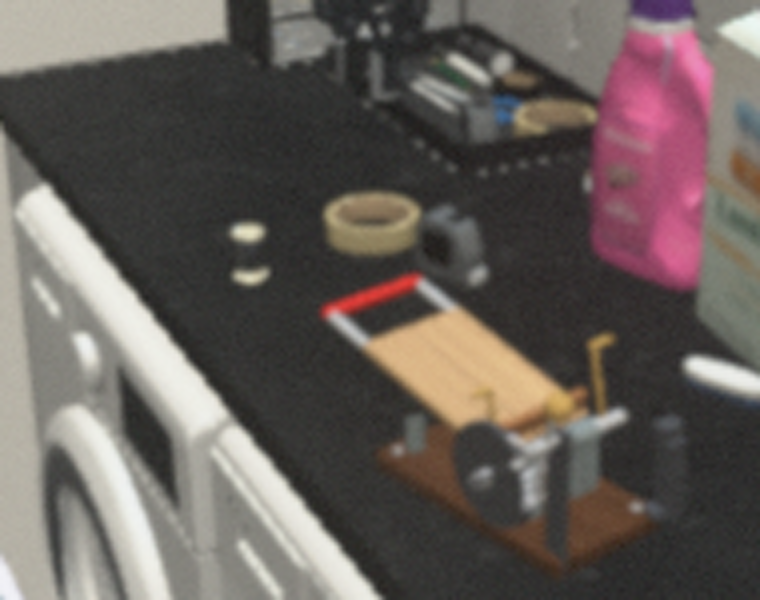

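View pics/sc18.png

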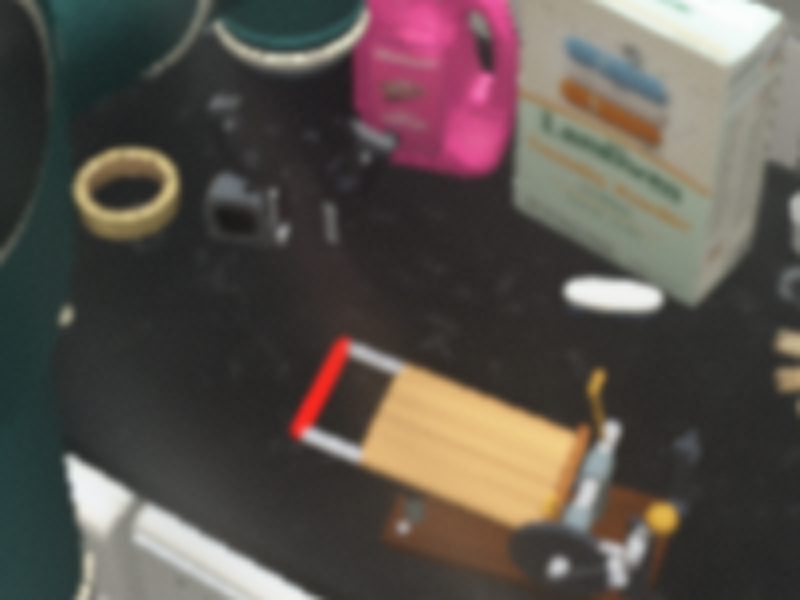

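The triangulated board angle is 0.212 rad, matching the first notch at 0.215. The pawl ball is in its set position, the gripper is clear, and the bystanders are where they were. I'm handing the job in.

```bash
python3 -c "
from cell import manip
print(manip.close_job())"
```

```text
the job is handed in; nothing more can be done
None
```

The board now rests on its first, lowest notch with the gripper clear, and I handed the job in at about 20 s of the 64 s allowed. I raised it from the third notch past the last one until it met the end stop. I pressed that with about 9 N at most at the wrist and saw the pawl thrown clear. I then lowered the board held in the fingers until it lay flat, raised it to about 0.33 rad, set it back on the first notch and let go.

**Last checks:**
- The handle measured from two cameras gives a board angle of 0.212 rad, against 0.215 for the first notch.
- The pawl ball is back in its set position, and the board stayed put when the fingers opened, with no force at the wrist.
- By eye, the masking tape, tape measure, spool and nail brush look unmoved. I did not check the cream pot in the last pictures.

**What disagreed or went less cleanly:**
- The real fingertips sat about 32 mm behind the reported tool point, so the first closing shut above the bar without touching it. I corrected this from the pictures.
- Lying the board flat gave a brief peak of about 39 N downward at the wrist, which I eased off in the next step. That was firmer than I intended.
- While setting the board on the notch, the reported hand height ended about 3–5 mm lower than expected. I put this down to the pads slipping on the bar.

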